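Seat a drop-in filter in a lens adapter with cross-lock tweezers

ROBOT

A 7-joint arm with a two-finger parallel gripper is mounted at the origin on the work surface. World frame = base frame: x ahead of the robot, y to its left, z up, the work surface at z = 0. Lengths are in m, angles in rad, forces in N, time in s.
With the tool pointing down it reaches from about 0.425 to 0.875 m from the base axis. Payload 8.4 kg.
Tool frame: the origin (TCP) lies on the centre line of the jaws, within the pads' length; the fingertips stand 17 mm ahead of it and the grasp point (between the pads) lies 2 mm behind it; z points along the fingers, x is the direction in which the jaws open and shut, and the axes are right-handed (so a half turn about z gives the same grasp; the last joint's range is limited). The gripper opens to 87 mm and grips with 3 to 60 N. Pads are 19 mm wide; open, the fingers measure 117 mm over their backs; the gripper's body (75 mm by 190 mm) begins 51 mm behind the grasp point.
Start: joints at [1.024, 0.333, 0.04, 1.465, -0.013, 1.343, -0.059], TCP at [0.281, -0.586, 0.24] pointing down, gripper open.
Joint ranges: [-2.58, 2.58], [-0.38, 2.09], [-1.3, 1.39], [0.25, 2.4], [-1.5, 4.64], [0.08, 2.09], [-2.65, 2.65]. Speed limits (rad/s): [2.22, 2.22, 2.79, 2.79, 3.14, 3.14, 3.14].

INTERFACE

Orientations are given as a unit quaternion [w, x, y, z].
In Python, from cell import sense, vision, sign_off gives the robot as it stands. The module is installed in compiled form; this text tells all that it offers.
- The arm moves only by the tool send_rows, never from a script. Its argument "rows" is a list of rows, each a list of 7 numbers: the shift along the tool's x, y, z in m, then the turn, a rotation vector about the tool's x, y, z in degrees, then the closure, from -1 (fully open) to 1 (shut). A call has 1 to 20 rows; each row shifts and turns the pose as measured when the row begins, along the tool's axes as they then stand; what a row does not reach is not made up. A row lasts 1/8 s, in which the tool goes at most 62.5 mm and 10.7 degrees, less where a joint would pass 70% of its speed; a pose out of reach is approached as far as the arm can. A call with a gripper value outside its range is refused whole. The fingers move at their own pace and stop on an object; "grip_force" is the grip in N (left out, the last holds). Time passes only in rows, so rows that do not move let the fingers close. It gives the time, the measured TCP pose, the force and the opening at its end, in the units of the state.
- sense(): the state, without advancing time (a new reading comes with each control period).
- vision.read_camera(name): name is "scene" or "side" or "wrist"; returns a dict with "pixels" (480x640x3 uint8, red, green, blue), "depth" (480x640 float32, m along the optical axis (not along the pixel's ray), 0 where there is no reading), "fov_y" (degrees; the focal length in pixels is half the picture's height over the tangent of half this angle, whatever the lens; pixels are square), "cx", "cy" (the principal point, pixels), "k1" (the pictures are not rectified: a ray, as slopes to the right and down, at radius r is drawn at 1 + k1 r^2 times it, then the intrinsics apply), "R" (3x3) and "t" (3): a world point X has camera coordinates R X + t; the wrist camera has in their place "tool_from_camera" (4x4, takes a point from camera to tool coordinates, whose origin is the TCP and whose axes are the tool frame's). Camera axes: x right, y down, z forward; pixel columns grow to the right and rows downward; lengths in m; the calibration is good to about 2 mm. A picture is of the moment at which its call begins: read the wrist's pose just before it.
- sign_off(): hands the job in, once; it reports no verdict.
Trained networks look in the newest picture that a camera, given by its name, has taken for a name from the list of things; names that differ only in an ending like _2 or _b are one class to them, and where a whole thing is asked for, a point or a joint stands for the part that bears it (a point fixed in the world has none). Each returns a list of dicts, best first, with "conf" (0 to 1); they miss things now and then, are a little off and sometimes report something else, mostly with a low value. They report only what shows in the picture. A call takes as long as a camera call.
- vision.spot_in(name, camera): "xy" ([column, row] in pixels, amid what is visible of it).
- vision.regions_of(name, camera): "pixels" (480x640 bool, what is visible of it) and "xy" ([column, row] in pixels, amid what is visible of it).
The state is a dict: "clock": time; "joint_positions": joint angles; "dq": joint speeds; "tau": joint torques, N m; "ee_pos": TCP position; "ee_rot": TCP orientation; "wrist_force": force on the tool from outside, world axes, zero at the start; "moment": the same for the moment, N m; "opening": opening from 0.0 (shut) to 1.0 (fully open).
Only numpy, scipy, OpenCV 4.12 (cv2) and the standard library are available. Lean on these libraries where they do the work, as an engineer would, in place of code of your own. Each camera call takes 0.05 s, during which the arm holds its last target.

TASK

Take the cross-lock tweezers from their stand (squeezing the grips opens the tips, letting go closes them), clip them onto the tab of the glass drop-in filter and draw it up out of the acrylic rack, then slide it down into the slot on top of the lens mount adapter, feeling for the slot and pressing gently, until it clicks and is fully home. Touch the filter only with the tweezers. Then let go of it, stand the tweezers back in their stand, all the way down, and leave everything else where it is.

Things in the scene. Friction and masses are not known exactly. Their poses are not given: they have to be found in the camera images.
- tweezers: Steel cross-lock (self-closing) tweezers with two dark fibre grips, 106 mm long, 46 g, standing tips down in the stand. Origin: between the closed tips, at their ends; z runs up to the tail; grips and tips move along x. The arms are joined at the tail (100 mm up) and cross 30 mm up, so squeezing the grips together opens the tips, and letting go closes them.
- tw_grip (a point): Where to take the tweezers: midway between the grip faces, 55 mm above the tips. The faces are square to x, 26 mm apart at rest, 12 mm wide, 18 mm high. Fingers closed to 25.3 mm hold the tweezers with the tips nearly shut; at 19.5 mm the tips stand 14 mm apart (about 26 N on each grip: allow 45 N); the stop is at 18.8 mm. Wider than 26 mm they drop.
- tw_tail (a point): Top of the tail, 106 mm above the tips. With the tips round the filter's 6 mm tab, opening the fingers makes the tips touch it at 23 mm and clamp it harder up to 26 mm: at 25 mm they hold it with about 4 N while each grip still presses on its finger with about 12 N, enough to carry it and to push down with up to about 10 N.
- tw_tips (a point): Point between the tips, at their lower ends (the tweezers' origin). Each tip is 9 mm wide (y), 2.4 mm thick, flat for 14 mm; shut, the lowest 24 mm are up to 8 mm thick along x.
- stand: Clear acrylic block 52 x 52 mm on an aluminium base 60 x 60 mm, 30 mm high, fixed. One slot in the top, 10 mm (x) by 11.4 mm (y), 24 mm deep, with a 3 mm lead-in; the tweezers stand in it and may lean a little.
- stand_slot (a point): Floor of that slot, at its centre, 6 mm above the shelf: the tips rest here. Axes as the stand's; the tweezers start with their x along the stand's x, and go back so (or turned half round).
- rack: Clear acrylic filter rack, 76 x 74 mm, 30 mm high, fixed, with two slots 34 mm apart along x, each 13 mm (x) by 49 mm (y), 24 mm deep. One holds the filter, the other the spare frame; which is which changes. Origin under its centre.
- filter: Drop-in filter, 25 to 50 g: black frame with a round glass, 46 mm wide (y), 8 mm thick (x), 60 mm high; on top a cap 24 (x) by 60 (y) by 4 mm and on its middle an upright tab. Only this one has glass, cap and tab. Origin: centre of the underside; z up; 6 mm above the shelf in the rack. Two beads on its -x face, 16 mm up, stand out 1.4 mm and click past a spring in the adapter.
- filter_tab (a point): Centre of the filter's tab, which is 6 mm thick (x), 14 mm wide (y) and 14 mm high, from the cap's top (64 mm above the filter's origin) up. Tips let down nearly to the cap on both faces of the tab grip it best; when pushed, they slip down the tab until they bear on the cap.
- spare: Spare black open frame, 46 x 8 x 61 mm, without glass, cap or tab, in the other slot of the rack. Leave it.
- adapter: Aluminium helicoid lens mount adapter, optical axis along x, 64 mm up. Its rear mount is fixed by a foot to an acrylic riser 110 x 110 mm, 18 mm high. The front barrel has the filter slot on top and is run in or out along x by an amount that is not measured and differs each time; it stays where it is. The filter goes in with its x along the adapter's x (same way round).
- adapter_rim (a point): Point on the adapter, straight above its origin, at the height of the flat rim round the slot (98 mm above the shelf; rim 28 by 64 mm). The slot is 10.8 mm (x) by 48 mm (y) with a 2 mm lead-in. Its middle lies anywhere within 6 mm either way along the adapter's x of this point (in y it is right on it): look or feel for it, touching the rim lightly.
- adapter_seat (a point): Point on the adapter straight above its origin, 38 mm above the shelf: fully home, the filter's origin is at this height and this y (in x where the slot is) and its cap rests on the rim. Sliding in takes 1 to 3 N, the click over the spring in the last 7 mm up to about 6 N, then a firm stop; over about 10 N is too hard.
- bowl: Bystander: white ceramic bowl, 132 mm across, 40 mm high, with two metal hot shoe covers in it. Origin under its centre.
- blower: Bystander: black rubber air blower, 58 mm across, 105 mm high, standing. Origin under its centre.
- lenscap: Bystander: black lens cap, 68 mm across, 9 mm thick, lying flat. Origin under its centre.

How it is judged:
By the outcome, as a careful person would: the job done as asked, in the order asked, and still so for the second after the job is handed in, with the robot touching nothing.
It also fails if it takes over 72 s, if anything falls off the work surface, if the arm or the gripper's body presses on something with over 40 N, if the wrist force passes 120 N, or if a joint passes its speed limit or range.

## Working session

There is one attempt and no reset: what is moved stays moved. The work goes in short steps, Python scripts to look and compute and a tool call to move; the robot and the scene stay as the last step left them, time stands still between calls to the robot, and variables do not carry over. Pictures are saved under pics/ and viewed, and the job is handed in when it is done.

Besides the shell and the picture viewer there is one more tool, called after "Emit:" by a JSON object that holds its "api" and its "payload". send_rows: Moves the arm, as the interface text tells. Its arguments: {"type":"object","properties":{"rows":{"type":"array","items":{"type":"array","items":{"type":"number"}}},"grip_force":{"type":"number"}},"required":["rows"]}

```bash
mkdir -p pics; ls; cat > h.py <<'E'
import numpy as np, cv2, json
from cell import sense, vision
from scipy.spatial.transform import Rotation as Rn
def q2R(q): return Rn.from_quat([q[1],q[2],q[3],q[0]]).as_matrix()
def cam(name):
    s=sense(); d=vision.read_camera(name); d['name']=name
    if name=='wrist':
        T=np.eye(4);T[:3,:3]=q2R(s['ee_rot']);T[:3,3]=s['ee_pos']
        W=T@np.array(d['tool_from_camera'])
        d['Rw']=W[:3,:3];d['tw']=W[:3,3]
    else:
        R=np.array(d['R']);t=np.array(d['t']);d['Rw']=R.T;d['tw']=-R.T@t
    d['f']=240/np.tan(np.radians(d['fov_y'])/2)
    return d
def save(d,fn): cv2.imwrite('pics/'+fn,cv2.cvtColor(d['pixels'],cv2.COLOR_RGB2BGR))
def K(d): return np.array([[d['f'],0,d['cx']],[0,d['f'],d['cy']],[0,0,1]])
def rays(d,uv):
    uv=np.array(uv,float).reshape(-1,1,2)
    n=cv2.undistortPoints(uv,K(d),np.array([d['k1'],0,0,0,0.])).reshape(-1,2)
    return np.c_[n,np.ones(len(n))]@d['Rw'].T
def onz(d,uv,z):
    r=rays(d,uv); return d['tw']+r*((z-d['tw'][2])/r[:,2])[:,None]
def depthpt(d,uv):
    uv=np.array(uv,float).reshape(-1,2); r=rays(d,uv)
    z=np.array([d['depth'][int(round(v)),int(round(u))] for u,v in uv])
    return d['tw']+r*z[:,None]
def proj(d,X):
    X=np.array(X,float).reshape(-1,3); c=(X-d['tw'])@d['Rw']
    p,_=cv2.projectPoints(c.reshape(-1,1,3),np.zeros(3),np.zeros(3),K(d),np.array([d['k1'],0,0,0,0.]))
    return p.reshape(-1,2)
def cloud(d):
    v,u=np.mgrid[0:480,0:640]; uv=np.c_[u.ravel(),v.ravel()]
    r=rays(d,uv); P=d['tw']+r*d['depth'].reshape(-1,1)
    P[d['depth'].ravel()==0]=np.nan
    return P.reshape(480,640,3)
def st():
    s=sense(); return {k:np.round(s[k],4).tolist() for k in ('clock','joint_positions','ee_pos','ee_rot','wrist_force','moment','opening')}
E
python3 - <<'E'
from h import *
print(st())
for n in ('scene','side','wrist'):
    d=cam(n); save(d,n+'0.png'); print(n,d['fov_y'],d['cx'],d['cy'],d['k1'],d['tw'].round(3),d['Rw'].round(2).tolist())
    for k in ['tweezers','tw_grip','tw_tail','stand','rack','filter','filter_tab','spare','adapter','adapter_rim','bowl','blower','lenscap']:
        r=vision.spot_in(k,n)
        for x in r[:2]:
            print(k,np.round(x['xy'],1),round(x['conf'],2),depthpt(d,x['xy']).round(3))
E
```

```text
pics
{'clock': 0.0, 'joint_positions': [1.0238, 0.3339, 0.0399, 1.4663, -0.0134, 1.3433, -0.0585], 'ee_pos': [0.2812, -0.5855, 0.2387], 'ee_rot': [-0.0004, 0.8465, -0.5325, -0.0007], 'wrist_force': [-0.0561, -0.035, 0.031], 'moment': [-0.0064, 0.0242, 0.0124], 'opening': 1.0002}
scene 43.719309796382134 321.0852201636845 235.19427557343133 -0.054359382842364114 [ 1.213 -0.293  0.983] [[0.47, 0.69, -0.55], [0.88, -0.37, 0.29], [-0.0, -0.62, -0.78]]
tweezers [171.3 249.3] 0.58 [[ 0.48  -0.227  0.085]]
tw_grip [286.4 357.4] 0.59 [[ 0.77  -0.127  0.056]]
tw_grip [170.  250.1] 0.58 [[ 0.461 -0.228  0.061]]
tw_tail [170.5 249.8] 0.69 [[ 0.461 -0.227  0.061]]
tw_tail [373.4 187.9] 0.61 [[0.504 0.205 0.059]]
stand [178.  272.3] 0.86 [[ 0.496 -0.23   0.031]]
stand [285.8 358. ] 0.63 [[ 0.768 -0.128  0.052]]
filter [284.  230.6] 0.57 [[ 0.526 -0.013  0.067]]
filter_tab [283.4 232.7] 0.71 [[ 0.531 -0.017  0.069]]
spare [295.7 246.3] 0.67 [[0.544 0.002 0.028]]
adapter [373.5 189.9] 0.92 [[0.506 0.205 0.055]]
adapter [175.6 267.5] 0.5 [[ 0.483 -0.23   0.031]]
adapter_rim [371.9 187.3] 0.97 [[0.50
[... 872 characters left out ...]
.73 [[ 0.521 -0.021  0.072]]
filter_tab [292.1 442.4] 0.54 [[ 0.459 -0.24   0.032]]
spare [282.8 290. ] 0.56 [[ 0.551 -0.015  0.062]]
spare [189.5 232.3] 0.28 [[0.463 0.227 0.018]]
adapter [189.4 230.6] 0.67 [[0.459 0.199 0.05 ]]
adapter_rim [190.8 232.6] 0.96 [[0.465 0.227 0.016]]
bowl [356.1 208.1] 0.98 [[0.79  0.145 0.009]]
bowl [288.9 418.5] 0.53 [[ 0.46  -0.232  0.092]]
blower [417.5 301.4] 0.86 [[ 0.741 -0.133  0.054]]
lenscap [252.9 351.4] 0.7 [[ 0.47  -0.068  0.008]]
lenscap [190.4 230.3] 0.45 [[0.46  0.194 0.055]]
wrist 70.00268902014491 322.4029320253102 241.18982009853892 -0.001121810970511672 [ 0.344 -0.556  0.384] [[0.43, -0.87, -0.23], [-0.9, -0.42, -0.11], [-0.0, 0.25, -0.97]]
```

View pics/scene0.png

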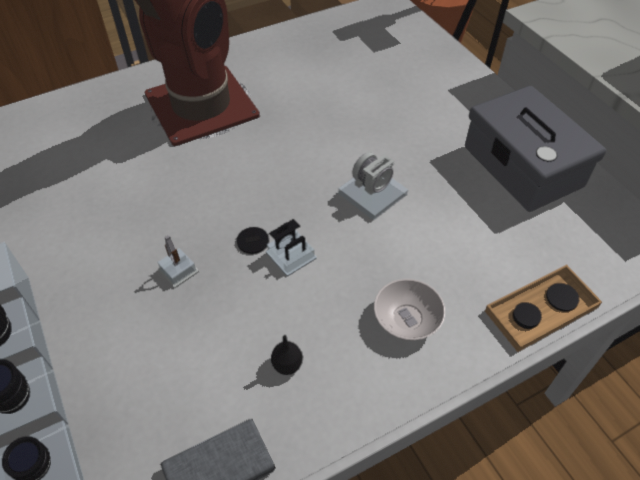

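View pics/side0.png

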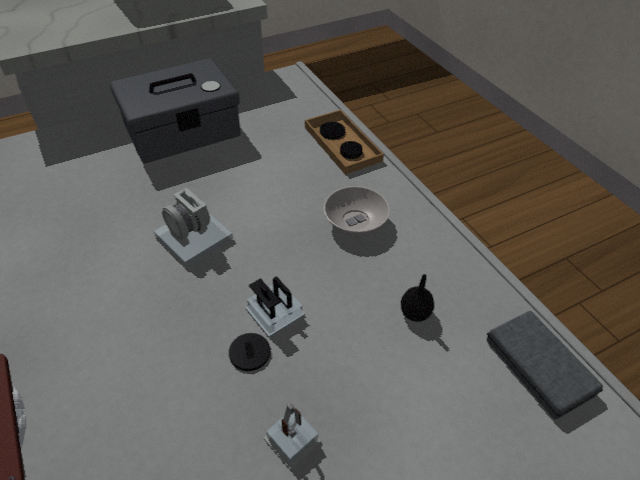

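```bash
python3 - <<'E'
from h import *
for n in ('scene','side'):
    d=cam(n)
    for nm,(u0,v0,u1,v1) in (dict(tw=(120,200,220,310),fil=(235,190,345,300),ad=(320,120,440,260)) if n=='scene' else dict(tw=(240,370,340,480),fil=(220,250,340,370),ad=(120,160,260,310))).items():
        c=d['pixels'][v0:v1,u0:u1]; c=cv2.resize(c,None,fx=5,fy=5,interpolation=cv2.INTER_CUBIC)
        c=c[:600,:800]
        cv2.imwrite(f'pics/{n}_{nm}.png',c[:,:,::-1])
E
```

```text
(no output)
```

View pics/scene_tw.png

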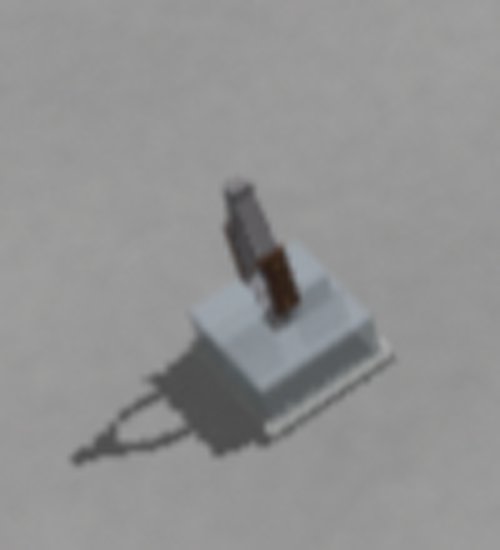

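View pics/side_tw.png

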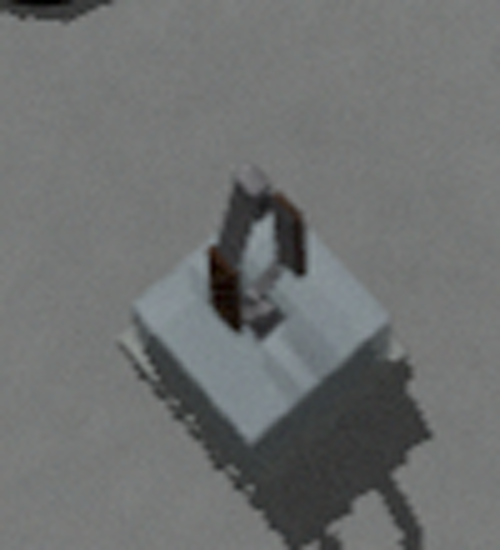

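View pics/side_fil.png

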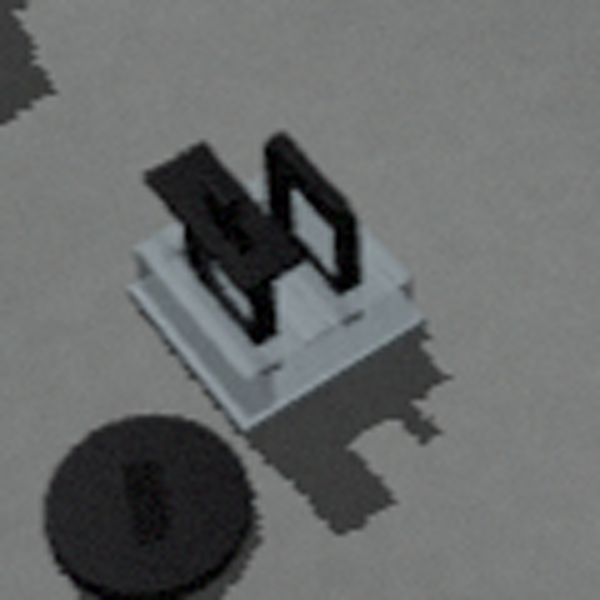

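View pics/side_ad.png

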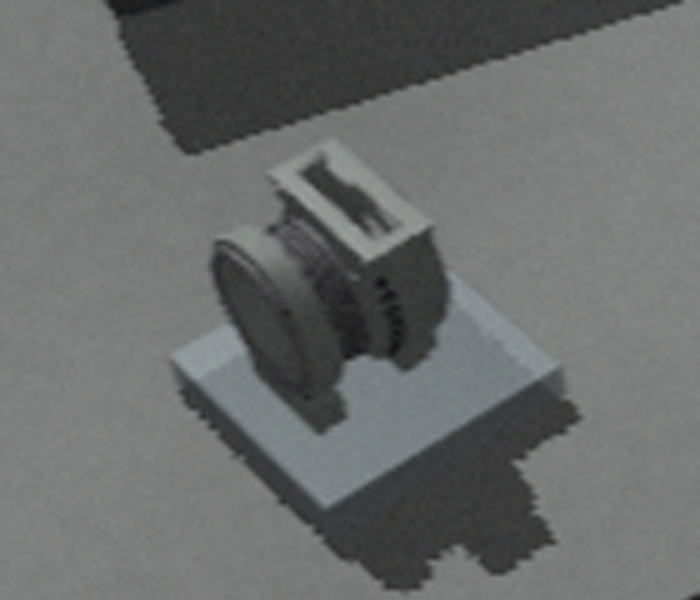

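View pics/scene_ad.png

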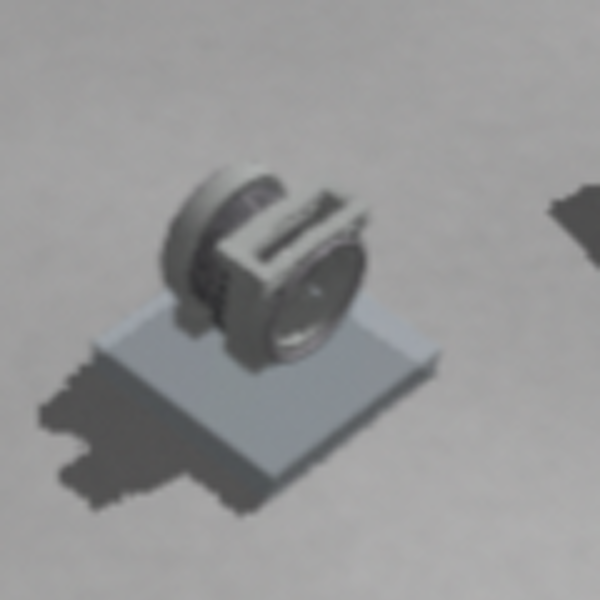

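View pics/scene_fil.png

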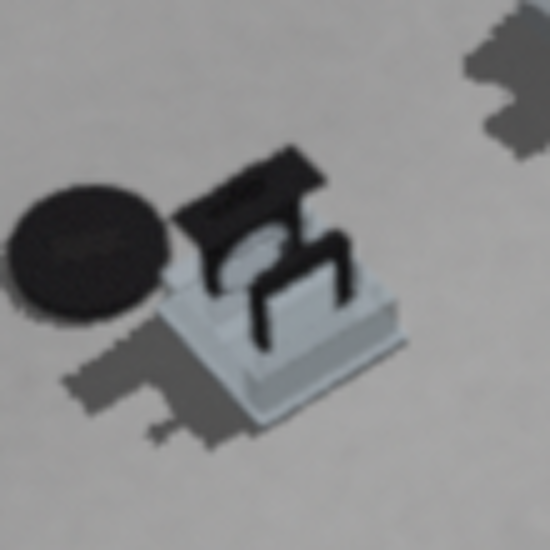

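View pics/wrist0.png

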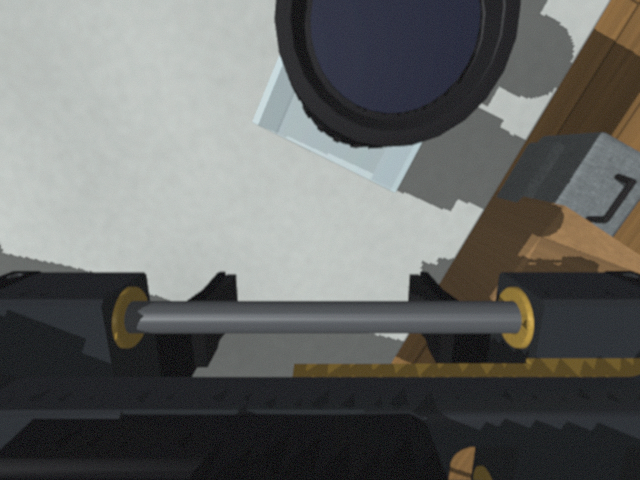

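```bash
python3 - <<'E'
from h import *
d=cam('side'); e=cam('scene')
def P(c,off,z,d): return onz(d,np.array(c)/5+np.array(off)-0.4,z)
def rep(n,p):
    print(n,p.round(4).tolist(), 'edges',[(round(float(np.linalg.norm(p[i+1]-p[i])),4),round(float(np.degrees(np.arctan2(*(p[i+1]-p[i])[1::-1]))),1)) for i in range(len(p)-1)])
rep('stand side',P([(132,305),(253,440),(390,322)],(240,370),.030,d))
rep('stand scene',P([(193,312),(265,390),(375,328)],(120,200),.030,e))
rep('riser side',P([(172,358),(325,508),(562,368)],(120,160),.018,d))
rep('riser scene',P([(95,347),(278,480),(437,357)],(320,120),.018,e))
rep('rim side',P([(268,175),(358,268),(437,222),(335,140)],(120,160),.098,d))
rep('cap side',P([(145,178),(245,285),(300,255),(207,142)],(220,250),.074,d))
rep('cap scene',P([(172,215),(207,250),(327,180),(292,147)],(235,190),.074,e))
rep('rackbase side',P([(130,290),(245,430),(425,322)],(220,250),.004,d))
rep('tail side',P([(250,175)],(240,370),.112,d))
rep('tail scene',P([(238,185)],(120,200),.112,e))
for n,dd,box in (('side',d,(240,370,340,480)),('scene',e,(120,200,220,310))):
    C=cloud(dd)[box[1]:box[3],box[0]:box[2]].reshape(-1,3)
    for lo,hi in ((.035,.05),(.05,.06),(.06,.075),(.075,.09),(.09,.1),(.1,.115)):
        q=C[(C[:,2]>lo)&(C[:,2]<hi)]
        print(n,lo,len(q),q.mean(0).round(4) if len(q) else '', np.round(q.min(0),3) if len(q) else '',np.round(q.max(0),3) if len(q) else '')
E
```

```text
stand side [[0.4336, -0.2073, 0.03], [0.4477, -0.2571, 0.03], [0.4961, -0.2452, 0.03]] edges [(0.0517, -74.2), (0.0498, 13.7)]
stand scene [[0.4529, -0.2559, 0.03], [0.5018, -0.243, 0.03], [0.494, -0.1948, 0.03]] edges [(0.0506, 14.8), (0.0488, 99.2)]
riser side [[0.4024, 0.2609, 0.018], [0.4312, 0.1598, 0.018], [0.535, 0.1867, 0.018]] edges [(0.1051, -74.1), (0.1072, 14.5)]
riser scene [[0.4395, 0.1581, 0.018], [0.5427, 0.1894, 0.018], [0.515, 0.2875, 0.018]] edges [(0.1078, 16.9), (0.1019, 105.8)]
rim side [[0.4544, 0.2534, 0.098], [0.4682, 0.1909, 0.098], [0.5015, 0.2008, 0.098], [0.4826, 0.2609, 0.098]] edges [(0.0641, -77.5), (0.0347, 16.7), (0.063, 107.4)]
cap side [[0.5021, 0.0111, 0.074], [0.5137, -0.0432, 0.074], [0.5341, -0.0405, 0.074], [0.5262, 0.0157, 0.074]] edges [(0.0555, -77.9), (0.0206, 7.5), (0.0568, 98.1)]
cap scene [[0.5217, -0.0435, 0.074], [0.5438, -0.0388, 0.074], [0.5343, 0.0177, 0.074], [0.5127, 0.013, 0.074]] edges [(0.0225, 11.9), (0.0573, 99.5), (0.0221, -167.8)]
rackbase side [[0.4939, 0.0211, 0.004], [0.5062, -0.0495, 0.004], [0.5793, -0.0381, 0.004]] e
[... 456 characters left out ...]
-0.217  0.09 ]
side 0.09 35 [ 0.4611 -0.228   0.0953] [ 0.457 -0.233  0.091] [ 0.473 -0.223  0.1  ]
side 0.1 69 [ 0.4647 -0.2271  0.108 ] [ 0.46  -0.232  0.1  ] [ 0.47  -0.222  0.114]
scene 0.035 40 [ 0.4699 -0.228   0.0441] [ 0.458 -0.235  0.036] [ 0.485 -0.218  0.05 ]
scene 0.05 30 [ 0.4734 -0.2265  0.0551] [ 0.457 -0.235  0.05 ] [ 0.484 -0.218  0.06 ]
scene 0.06 53 [ 0.4717 -0.2271  0.0676] [ 0.457 -0.235  0.06 ] [ 0.484 -0.218  0.075]
scene 0.075 49 [ 0.4757 -0.2255  0.0821] [ 0.459 -0.233  0.076] [ 0.483 -0.218  0.09 ]
scene 0.09 24 [ 0.4733 -0.2265  0.0953] [ 0.464 -0.233  0.09 ] [ 0.477 -0.221  0.1  ]
scene 0.1 35 [ 0.4714 -0.2261  0.1074] [ 0.468 -0.231  0.1  ] [ 0.476 -0.221  0.114]
```

```bash
cat >> h.py <<'E'
def Rdown(a):
    a=np.radians(a);return np.array([[np.cos(a),np.sin(a),0],[np.sin(a),-np.cos(a),0],[0,0,-1.]])
def plan(pos,yaw,n,clo,ret=False):
    s=sense(); R=q2R(s['ee_rot']); p=np.array(s['ee_pos']); Rt=Rdown(yaw)
    rv=Rn.from_matrix(R.T@Rt).as_rotvec()
    rows=[]
    for i in range(n):
        Ri=R@Rn.from_rotvec(rv*i/n).as_matrix()
        dx=Ri.T@((np.array(pos)-p)/n)
        rows.append([round(float(x),4) for x in dx]+[round(float(x),2) for x in np.degrees(rv)/n]+[clo])
    print(json.dumps(rows))
E
python3 - <<'E'
from h import *
plan((.477,-.257,.22),14,9,-1)
E
```

```text
[[-0.0235, -0.0354, 0.0022, -0.0, 0.0, -8.7, -1], [-0.0179, -0.0386, 0.0022, -0.0, 0.0, -8.7, -1], [-0.0119, -0.0408, 0.0022, -0.0, 0.0, -8.7, -1], [-0.0055, -0.0421, 0.0022, -0.0, 0.0, -8.7, -1], [0.0009, -0.0425, 0.0022, -0.0, 0.0, -8.7, -1], [0.0073, -0.0419, 0.0022, -0.0, 0.0, -8.7, -1], [0.0136, -0.0403, 0.0022, -0.0, 0.0, -8.7, -1], [0.0195, -0.0378, 0.0022, -0.0, 0.0, -8.7, -1], [0.025, -0.0344, 0.0022, -0.0, 0.0, -8.7, -1]]
```

Emit:
{"api": "send_rows", "payload": {"rows": [[-0.0235,-0.0354,0.002,0,0,-8.7,-1],[-0.018,-0.0386,0.002,0,0,-8.7,-1],[-0.012,-0.041,0.002,0,0,-8.7,-1],[-0.0055,-0.042,0.002,0,0,-8.7,-1],[0.001,-0.0425,0.002,0,0,-8.7,-1],[0.0073,-0.042,0.002,0,0,-8.7,-1],[0.0136,-0.04,0.002,0,0,-8.7,-1],[0.0195,-0.038,0.002,0,0,-8.7,-1],[0.025,-0.0344,0.002,0,0,-8.7,-1],[0,0,0,0,0,0,-1]]}}

```text
clock: 3.55
ee_pos: [0.4756, -0.2455, 0.2213]
ee_rot: [0.002, 0.99, 0.142, -0.0]
wrist_force: [0.3, -0.7, 0.6]
opening: 1.0
```

```bash
python3 - <<'E'
from h import *
print(st())
d=cam('wrist'); save(d,'w1.png'); print(d['tw'])
E
```

```text
{'clock': 3.55, 'joint_positions': [0.7168, 0.1316, -0.3545, 1.7563, 0.0525, 1.2601, 0.6343], 'ee_pos': [0.4756, -0.2455, 0.2213], 'ee_rot': [0.0025, 0.9898, 0.1421, -0.0001], 'wrist_force': [0.2535, -0.6544, 0.5654], 'moment': [-0.0243, -0.1554, -0.0446], 'opening': 0.9995}
[ 0.4566718  -0.17850927  0.36503202]
```

View pics/w1.png

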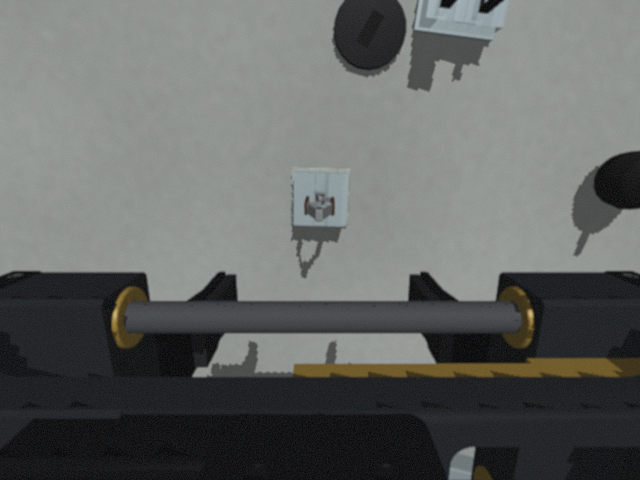

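```bash
python3 - <<'E'
from h import *
d=cam('wrist')
c=d['pixels'][155:245,270:370]; c=cv2.resize(c,None,fx=6,fy=6,interpolation=cv2.INTER_CUBIC)
cv2.imwrite('pics/w1c.png',c[:,:,::-1])
C=cloud(d)[155:245,270:370].reshape(-1,3)
for lo,hi in ((.027,.034),(.035,.05),(.05,.06),(.06,.075),(.075,.09),(.09,.1),(.1,.12)):
    q=C[(C[:,2]>lo)&(C[:,2]<hi)]
    if len(q): print(lo,len(q),q.mean(0).round(4),q.min(0).round(3),q.max(0).round(3), cv2.minAreaRect((q[:,:2]*1000).astype(np.float32)))
for n in ['tw_tail','tw_grip','stand','tweezers']:
    for r in vision.spot_in(n,'wrist')[:2]: print(n,r['conf'],r['xy'],onz(d,r['xy'],.112 if n=='tw_tail' else .03))
E
```

```text
0.027 2195 [ 0.4666 -0.2231  0.029 ] [ 0.436 -0.257  0.027] [ 0.498 -0.194  0.034] ((467.4930725097656, -225.57896423339844), (51.92097473144531, 52.29618453979492), 14.917777061462402)
0.035 103 [ 0.4676 -0.2247  0.0393] [ 0.454 -0.231  0.035] [ 0.478 -0.217  0.048] ((467.3136901855469, -224.89654541015625), (25.072790145874023, 10.593892097473145), 13.615656852722168)
0.05 12 [ 0.4659 -0.2203  0.0547] [ 0.454 -0.224  0.05 ] [ 0.478 -0.217  0.059] ((465.8902587890625, -220.62013244628906), (25.239116668701172, 1.9579399824142456), 15.073440551757812)
0.06 20 [ 0.466  -0.2203  0.0675] [ 0.454 -0.224  0.06 ] [ 0.478 -0.217  0.074] ((466.2200012207031, -220.43304443359375), (25.341114044189453, 1.6886529922485352), 14.497507095336914)
0.075 166 [ 0.4677 -0.2248  0.0816] [ 0.454 -0.233  0.076] [ 0.481 -0.217  0.09 ] ((467.39605712890625, -225.2349395751953), (25.50929069519043, 11.398756980895996), 14.89670467376709)
0.09 84 [ 0.467  -0.2251  0.095 ] [ 0.459 -0.231  0.09 ] [ 0.475 -0.22   0.1  ] ((467.39239501953125, -225.44227600097656), (14.606139183044434, 8.834407806396484), 14.536148071289062)
0.1 148 [ 0.4672 -0.2246  0.1079] [ 0.462 -0.23   0.1  ] [ 0.472 -0.22   0.112] ((466.9749450683594, -224.91482543945312), (8.618009567260742, 9.591939926147461), 15.879037857055664)
tw_tail 0.56 [322.8, 203.9] [[ 0.46688918 -0.21819918  0.112     ]]
tw_grip 0.71 [319.7, 205.6] [[ 0.46794386 -0.23288918  0.03      ]]
stand 0.65 [321.5, 190.4] [[ 0.46551834 -0.21807705  0.03      ]]
tweezers 0.8 [322.1, 202.4] [[ 0.46933543 -0.22919091  0.03      ]]
tweezers 0.57 [448.2, 2.3] [[ 0.52504797 -0.03458883  0.03      ]]
```

View pics/w1c.png

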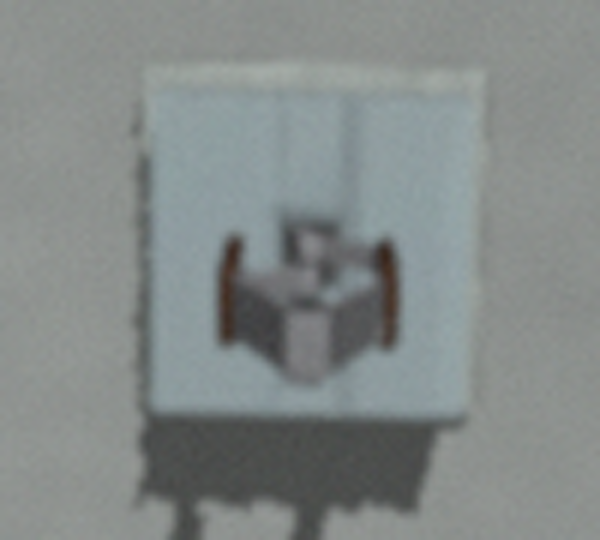

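```bash
python3 - <<'E'
from h import *
plan((.4673,-.2254,.13),14.8,3,0)
E
```

```text
[[0.0004, -0.0088, 0.0303, 0.11, 0.04, 0.31, 0], [0.0004, -0.0087, 0.0304, 0.11, 0.04, 0.31, 0], [0.0003, -0.0087, 0.0304, 0.11, 0.04, 0.31, 0]]
```

Emit:
{"api": "send_rows", "payload": {"rows": [[0.0004,-0.0088,0.0303,0.1,0,0.3,0],[0.0004,-0.0088,0.0303,0.1,0,0.3,0],[0.0003,-0.0088,0.0303,0.1,0,0.3,0],[0,0,0,0,0,0,0],[0,0,0,0,0,0,0]]}}

```text
clock: 4.47
ee_pos: [0.4664, -0.2298, 0.1298]
ee_rot: [0.002, 0.992, 0.124, -0.0]
wrist_force: [0.1, -0.3, -0.3]
opening: 0.542
```

```bash
python3 - <<'E'
from h import *
d=cam('wrist'); save(d,'w2.png'); print(st())
plan((.4673,-.2254,.062),14.8,4,0)
C=cloud(d)
m=(C[:,:,2]>.07)&(C[:,:,2]<.115)&(abs(C[:,:,0]-.467)<.03)&(abs(C[:,:,1]+.225)<.02)
q=C[m]; print(len(q)); 
for lo,hi in ((.07,.09),(.09,.1),(.1,.106),(.106,.12)):
    r=q[(q[:,2]>lo)&(q[:,2]<hi)]; 
    if len(r)>5: print(lo,len(r),r.mean(0).round(4),cv2.minAreaRect((r[:,:2]*1000).astype(np.float32)))
E
```

```text
{'clock': 4.525, 'joint_positions': [0.6987, 0.1818, -0.3602, 1.8994, 0.0759, 1.0718, 0.5564], 'ee_pos': [0.4663, -0.2297, 0.1297], 'ee_rot': [0.0016, 0.9923, 0.1241, -0.0001], 'wrist_force': [0.0225, 0.6311, 1.0422], 'moment': [-0.002, -0.0389, 0.013], 'opening': 0.526}
[[0.0005, -0.001, 0.0169, 0.04, 0.01, -0.14, 0], [0.0005, -0.001, 0.0169, 0.04, 0.01, -0.14, 0], [0.0005, -0.001, 0.0169, 0.04, 0.01, -0.14, 0], [0.0005, -0.001, 0.0169, 0.04, 0.01, -0.14, 0]]
1009
0.07 346 [ 0.4669 -0.2242  0.081 ] ((467.1687927246094, -224.99761962890625), (26.375394821166992, 12.354408264160156), 13.946030616760254)
0.09 197 [ 0.467  -0.2241  0.0955] ((467.3481750488281, -224.97201538085938), (14.760273933410645, 9.129963874816895), 14.160314559936523)
0.1 123 [ 0.4666 -0.2236  0.1027] ((467.1839294433594, -224.6686553955078), (8.623702049255371, 10.08454418182373), 14.367881774902344)
0.106 343 [ 0.4678 -0.2235  0.1114] ((468.2995300292969, -225.98916625976562), (60.90612030029297, 14.750988960266113), 15.327251434326172)
```

View pics/w2.png

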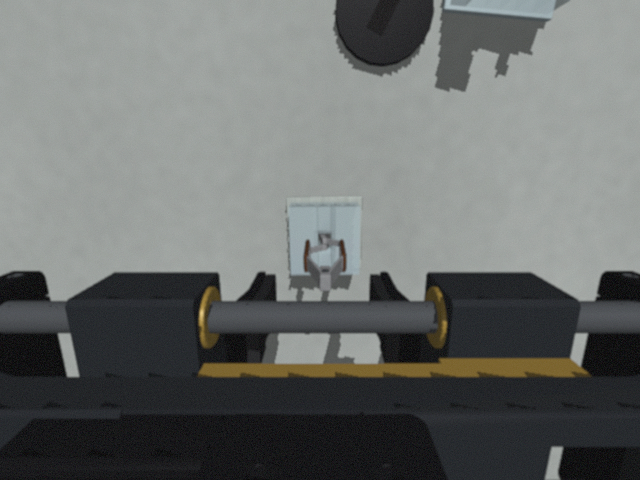

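Emit:
{"api": "send_rows", "payload": {"rows": [[0.0005,-0.001,0.018,0,0,-0.1,0],[0.0005,-0.001,0.018,0,0,-0.1,0],[0.0005,-0.001,0.017,0,0,-0.1,0],[0.0003,-0.001,0.012,0,0,0,0],[0,0,0,0,0,0,0],[0,0,0,0,0,0,0]]}}

```text
clock: 5.28
ee_pos: [0.4686, -0.227, 0.0627]
ee_rot: [0.003, 0.992, 0.126, 0.001]
wrist_force: [-0.1, 0.6, 0.2]
opening: 0.499
```

```bash
python3 - <<'E'
from h import *
print(st())
plan((.4672,-.2252,.062),14.7,1,0)
E
```

```text
{'clock': 5.275, 'joint_positions': [0.681, 0.2636, -0.356, 1.9599, 0.1178, 0.9321, 0.5193], 'ee_pos': [0.4686, -0.227, 0.0627], 'ee_rot': [0.0027, 0.992, 0.1262, 0.0015], 'wrist_force': [-0.1001, 0.5891, 0.2287], 'moment': [0.0381, -0.077, 0.0161], 'opening': 0.4986}
[[-0.0009, -0.0021, 0.0007, 0.33, -0.13, -0.2, 0]]
```

Emit:
{"api": "send_rows", "payload": {"rows": [[-0.001,-0.002,0.0005,0.3,-0.1,-0.2,0],[0,0,0,0,0,0,0.2],[0,0,0,0,0,0,0.35],[0,0,0,0,0,0,0.425],[0,0,0,0,0,0,0.425],[0,0,0,0,0,0,0.425],[0,0,0,0,0,0,0.425]], "grip_force": 45}}

```text
clock: 6.15
ee_pos: [0.4677, -0.2258, 0.0635]
ee_rot: [0.001, 0.992, 0.128, 0.001]
wrist_force: [-1.0, -0.8, 0.2]
opening: 0.291
```

```bash
python3 - <<'E'
from h import *
s=st();print(s,s['opening']*87)
plan((.4675,-.2255,.062),14.8,1,0.425)
E
```

```text
{'clock': 6.15, 'joint_positions': [0.683, 0.2619, -0.3576, 1.96, 0.1136, 0.9361, 0.5258], 'ee_pos': [0.4677, -0.2258, 0.0635], 'ee_rot': [0.0008, 0.9918, 0.1279, 0.001], 'wrist_force': [-1.0307, -0.7545, 0.2474], 'moment': [-0.0075, -0.04, -0.0466], 'opening': 0.2911} 25.3257
[[-0.0001, -0.0003, 0.0015, 0.11, -0.1, -0.11, 0.425]]
```

Emit:
{"api": "send_rows", "payload": {"rows": [[0,0,-0.008,0,0,0,0.435],[0,0,-0.012,0,0,0,0.435],[0,0,-0.02,0,0,0,0.435],[0,0,-0.03,0,0,0,0.435],[0,0,-0.03,0,0,0,0.435],[0,0,-0.02,0,0,0,0.435],[0,0,0,0,0,0,0.435]]}}

```text
clock: 7.02
ee_pos: [0.468, -0.2254, 0.1922]
ee_rot: [0.002, 0.992, 0.128, 0.002]
wrist_force: [0.6, 0.6, -1.2]
opening: 0.286
```

```bash
python3 - <<'E'
from h import *
s=st();print(s,s['opening']*87)
for n in('side','scene'):
    d=cam(n); p=proj(d,[np.array(s['ee_pos'])])[0]; u,v=p.astype(int)
    c=cv2.resize(d['pixels'][max(v-50,0):v+50,max(u-60,0):u+60],None,fx=5,fy=5,interpolation=cv2.INTER_CUBIC)
    cv2.imwrite(f'pics/l_{n}.png',c[:,:,::-1]); print(n,u,v)
d=cam('wrist'); save(d,'w3.png')
# rack
for k in ('rack','filter','filter_tab','adapter'):
    for r in vision.spot_in(k,'wrist')[:2]: print(k,r)
E
```

```text
{'clock': 7.025, 'joint_positions': [0.7057, 0.1189, -0.3671, 1.8318, 0.0467, 1.1931, 0.5812], 'ee_pos': [0.468, -0.2254, 0.1922], 'ee_rot': [0.0017, 0.9917, 0.1282, 0.0025], 'wrist_force': [0.5766, 0.648, -1.236], 'moment': [-0.0026, -0.106, 0.0222], 'opening': 0.2861} 24.890700000000002
side 289 374
scene 157 207
rack {'xy': [465.3, 29.8], 'conf': 0.72}
rack {'xy': [322.8, 337.2], 'conf': 0.41}
filter {'xy': [462.8, 4.8], 'conf': 0.67}
filter_tab {'xy': [463.9, 5.0], 'conf': 0.67}
```

View pics/l_side.png

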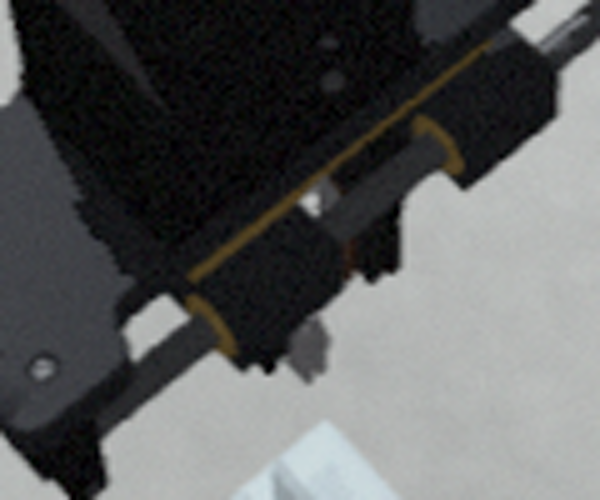

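View pics/w3.png

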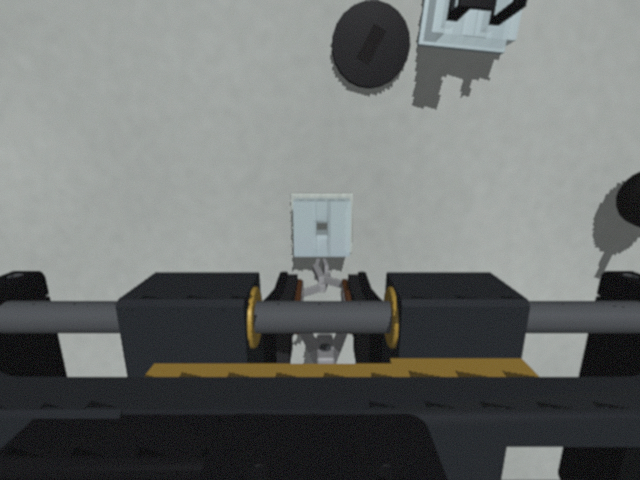

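```bash
python3 - <<'E'
from h import *
d=cam('wrist'); C=cloud(d); s=sense(); R=q2R(s['ee_rot']); L=(C-np.array(s['ee_pos']))@R
u0,v0,u1,v1=295,250,345,296
for v in range(255,300,3):
    row=L[v,300:345]; ok=(row[:,2]<.08)&(row[:,2]>-.02); 
    print(v,[tuple((row[i]*1000).round(1)) for i in np.where(ok)[0][::max(1,ok.sum()//4)]])
plan((.533,-.09,.19),9.5,4,.435)
E
```

```text
255 []
258 []
261 [(np.float64(-3.2), np.float64(-5.5), np.float64(51.2)), (np.float64(-2.1), np.float64(-4.6), np.float64(54.2)), (np.float64(0.3), np.float64(-4.1), np.float64(55.7)), (np.float64(1.5), np.float64(-5.1), np.float64(52.8)), (np.float64(2.8), np.float64(-4.9), np.float64(53.3))]
264 [(np.float64(-3.7), np.float64(-5.4), np.float64(46.1)), (np.float64(-2.6), np.float64(-5.4), np.float64(46.0)), (np.float64(-1.5), np.float64(-3.9), np.float64(50.5)), (np.float64(0.9), np.float64(-4.2), np.float64(49.7)), (np.float64(2.1), np.float64(-5.0), np.float64(47.3)), (np.float64(3.3), np.float64(-5.1), np.float64(47.1))]
267 [(np.float64(-5.5), np.float64(-3.5), np.float64(46.1)), (np.float64(-3.6), np.float64(-5.2), np.float64(41.3)), (np.float64(-1.9), np.float64(-5.1), np.float64(41.5)), (np.float64(0.9), np.float64(-2.0), np.float64(50.6)), (np.float64(2.7), np.float64(-3.8), np.float64(45.4))]
270 [(np.float64(-5.6), np.float64(-1.2), np.float64(47.6)), (np.float64(-3.0), np.float64(-5.0), np.float64(36.9)), (np.float64(-0.8), np.float64(-5.1), np.float64(36.5)), (np.float6
[... 1978 characters left out ...]
9.6), np.float64(-6.2), np.float64(0.6)), (np.float64(-9.0), np.float64(2.7), np.float64(21.3)), (np.float64(-7.0), np.float64(3.6), np.float64(23.3)), (np.float64(-4.9), np.float64(3.5), np.float64(23.1)), (np.float64(10.5), np.float64(-5.6), np.float64(2.1))]
297 [(np.float64(-9.4), np.float64(-6.1), np.float64(-2.3)), (np.float64(-8.7), np.float64(-4.6), np.float64(1.0)), (np.float64(9.9), np.float64(1.6), np.float64(15.0)), (np.float64(10.0), np.float64(-4.8), np.float64(0.6))]
[[0.0246, -0.0284, -0.0002, 0.01, -0.01, 1.31, 0.435], [0.0239, -0.029, -0.0002, 0.01, -0.01, 1.31, 0.435], [0.0233, -0.0295, -0.0002, 0.01, -0.01, 1.31, 0.435], [0.0226, -0.03, -0.0002, 0.01, -0.01, 1.31, 0.435]]
```

Emit:
{"api": "send_rows", "payload": {"rows": [[0.0246,-0.029,0,0,0,1.3,0.435],[0.024,-0.03,0,0,0,1.3,0.435],[0.0235,-0.03,0,0,0,1.3,0.435],[0.023,-0.03,0,0,0,1.3,0.435],[0,0,0,0,0,0,0.435],[0,0,0,0,0,0,0.435]]}}

```text
clock: 8.18
ee_pos: [0.5341, -0.0849, 0.1868]
ee_rot: [-0.001, 0.997, 0.08, -0.001]
wrist_force: [-1.0, -0.8, -1.1]
opening: 0.287
```

```bash
python3 - <<'E'
from h import *
print(st())
d=cam('wrist'); save(d,'w4.png')
np.save('w4.npy',cloud(d))
c=d['pixels'][80:280,200:440]; c=cv2.resize(c,None,fx=3,fy=3,interpolation=cv2.INTER_CUBIC)
cv2.imwrite('pics/w4c.png',c[:,:,::-1])
for k in ('rack','filter','filter_tab','adapter','spare'):
    for r in vision.spot_in(k,'wrist')[:2]: print(k,r)
E
```

```text
{'clock': 8.175, 'joint_positions': [0.5046, 0.1845, -0.4769, 1.779, 0.0894, 1.2021, 0.1634], 'ee_pos': [0.5341, -0.0849, 0.1868], 'ee_rot': [-0.0006, 0.9968, 0.0805, -0.0012], 'wrist_force': [-0.987, -0.7582, -1.1227], 'moment': [-0.0345, -0.141, 0.0132], 'opening': 0.2866}
rack {'xy': [349.8, 144.6], 'conf': 0.71}
rack {'xy': [324.3, 331.6], 'conf': 0.48}
filter {'xy': [321.5, 143.1], 'conf': 0.74}
filter_tab {'xy': [323.3, 140.5], 'conf': 0.72}
spare {'xy': [361.0, 145.6], 'conf': 0.66}
```

View pics/w4.png

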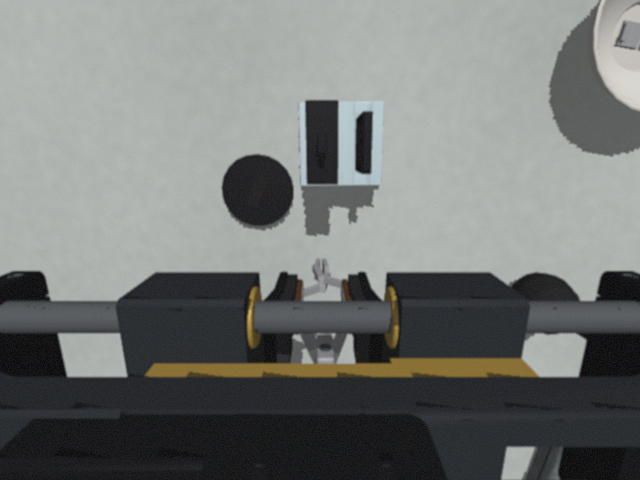

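View pics/w4c.png

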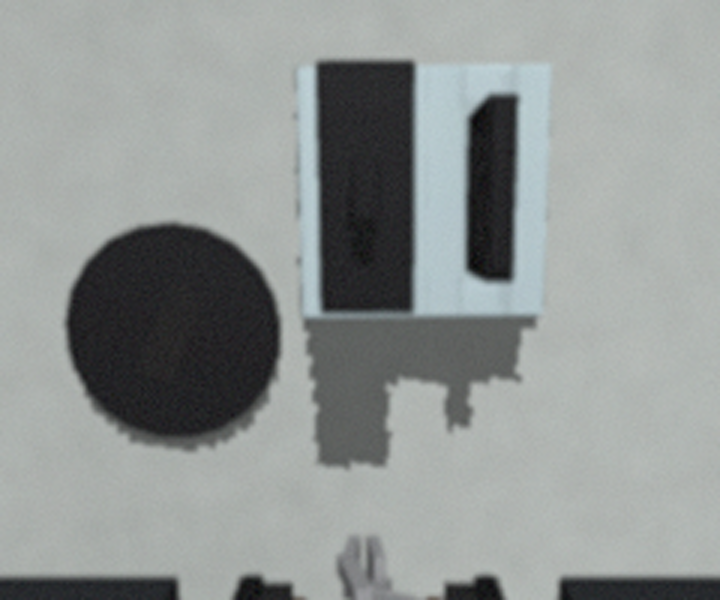

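```bash
python3 - <<'E'
from h import *
C=np.load('w4.npy')
def rect(u0,v0,u1,v1,lo,hi):
    q=C[v0:v1,u0:u1].reshape(-1,3); q=q[(q[:,2]>lo)&(q[:,2]<hi)]
    print(lo,hi,len(q),q.mean(0).round(4),cv2.minAreaRect((q[:,:2]*1000).astype(np.float32)))
rect(296,95,345,192,.066,.073)
rect(296,95,345,192,.068,.076)
rect(296,95,345,192,.078,.09)
rect(296,95,345,192,.082,.09)
rect(296,95,390,192,.026,.033)
rect(345,95,390,192,.06,.072)
q=C[100:190,300:345].reshape(-1,3); print(np.histogram(q[:,2],np.arange(0,.1,.004)))
E
```

```text
0.066 0.073 2588 [ 0.5218 -0.0099  0.0689] ((521.9619140625, -10.98063850402832), (24.02939224243164, 59.81590270996094), 9.718404769897461)
0.068 0.076 2351 [ 0.5218 -0.01    0.0691] ((521.96435546875, -11.02669906616211), (23.94864845275879, 59.63077926635742), 9.621731758117676)
0.078 0.09 167 [ 0.5219 -0.0112  0.0829] ((521.8945922851562, -11.23092269897461), (4.922628879547119, 13.460761070251465), 9.248478889465332)
0.082 0.09 152 [ 0.5219 -0.0111  0.083 ] ((521.883056640625, -11.25762939453125), (4.9215826988220215, 13.41523265838623), 9.377650260925293)
0.026 0.033 2907 [ 0.5477 -0.0061  0.0289] ((538.8880615234375, -8.265697479248047), (68.33417510986328, 68.12391662597656), 9.73813247680664)
0.06 0.072 642 [ 0.555  -0.0052  0.0646] ((555.462158203125, -5.658252716064453), (8.032073974609375, 45.30815124511719), 9.604401588439941)
(array([  37,  191,    0,    0,    0,    0,   76,  786,    0,    0,    0,
          0,    0,    0,    0,    0,  237, 2351,    0,    0,  160,    7,
          0,    0]), array([0.   , 0.004, 0.008, 0.012, 0.016, 0.02 , 0.024, 0.028, 0.032,
       0.036, 0.04 , 0.044, 0.048, 0.052, 0.056, 0.06 , 0.064, 0.068,
       0.072, 0.076, 0.08 , 0.084, 0.088, 0.092, 0.096]))
```

```bash
python3 - <<'E'
from h import *
plan((.5223,-.0117,.160),9.6,3,.5)
E
```

```text
[[0.0, -0.0248, 0.0091, -0.02, 0.03, -0.15, 0.5], [0.0001, -0.0248, 0.0091, -0.02, 0.03, -0.15, 0.5], [0.0001, -0.0248, 0.0091, -0.02, 0.03, -0.15, 0.5]]
```

Emit:
{"api": "send_rows", "payload": {"rows": [[0,-0.0248,0.009,0,0,-0.15,0.46],[0,-0.0248,0.009,0,0,-0.15,0.5],[0,-0.0248,0.009,0,0,-0.15,0.53],[0,0,0,0,0,0,0.558],[0,0,0,0,0,0,0.558],[0,0,0,0,0,0,0.558]]}}

```text
clock: 9.22
ee_pos: [0.5222, -0.0145, 0.1605]
ee_rot: [0.0, 0.997, 0.081, 0.0]
wrist_force: [-0.4, 0.0, -0.6]
opening: 0.228
```

```bash
python3 - <<'E'
from h import *
s=st();print(s,s['opening']*87)
d=cam('wrist'); save(d,'w5.png')
c=d['pixels'][180:300,240:400]; c=cv2.resize(c,None,fx=5,fy=5,interpolation=cv2.INTER_CUBIC)
cv2.imwrite('pics/w5c.png',c[:,:,::-1])
plan((.5223,-.0117,.160),9.6,1,.558)
E
```

```text
{'clock': 9.225, 'joint_positions': [0.4246, 0.1736, -0.5281, 1.852, 0.0967, 1.1409, 0.024], 'ee_pos': [0.5222, -0.0145, 0.1605], 'ee_rot': [0.0004, 0.9967, 0.0806, 0.0001], 'wrist_force': [-0.3979, 0.0244, -0.5585], 'moment': [0.0424, -0.0938, 0.0021], 'opening': 0.2276} 19.8012
[[0.0005, -0.0028, 0.0005, 0.05, -0.01, -0.37, 0.558]]
```

View pics/w5c.png

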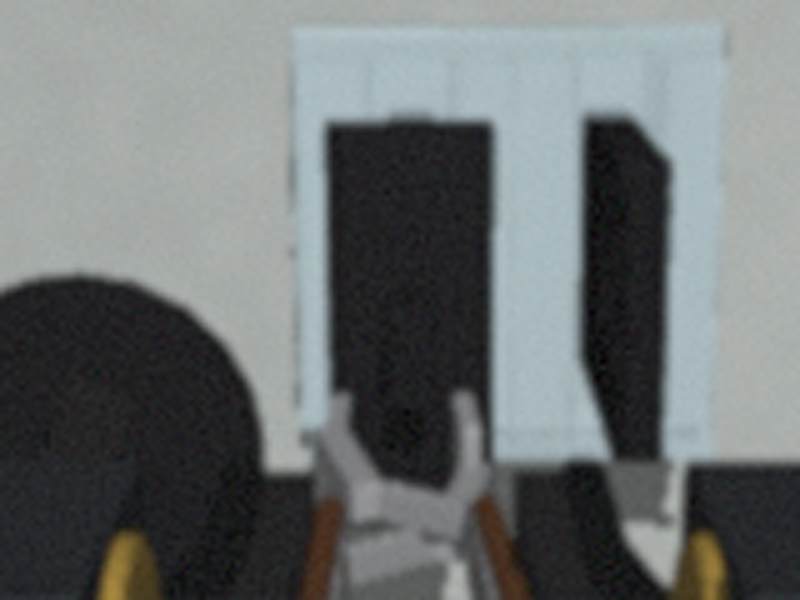

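```bash
cat > rel.py <<'E'
from h import *
def rel():
    d=cam('wrist'); C=cloud(d); s=sense(); R=q2R(s['ee_rot']); L=((C-np.array(s['ee_pos']))@R).reshape(-1,3)*1000
    return d,s,L
if __name__=='__main__':
    d,s,L=rel()
    q=L[(abs(L[:,0])<16)&(abs(L[:,1])<9)&(L[:,2]>40)&(L[:,2]<62)]
    l=q[q[:,0]<0]; r=q[q[:,0]>0]
    print('L tip',len(l),l.min(0).round(1),l.max(0).round(1),'R tip',r.min(0).round(1),r.max(0).round(1))
    W=cloud(d).reshape(-1,3)
    t=L[(W[:,2]>.079)&(W[:,2]<.088)&(abs(L[:,0])<20)&(abs(L[:,1])<30)]; print('tab',len(t),cv2.minAreaRect(t[:,:2].astype(np.float32)),t[:,2].mean())
    t=L[(W[:,2]>.066)&(W[:,2]<.073)&(abs(L[:,0])<20)&(abs(L[:,1])<45)]; print('cap',len(t),t.min(0),t.max(0),cv2.minAreaRect(t[:,:2].astype(np.float32)),t[:,2].mean())
E
python3 rel.py
```

```text
L tip 66 [-10.5  -5.3  40. ] [-6.3  3.3 57.5] R tip [ 5.7 -5.2 40.2] [ 9.9  2.8 57.2]
tab 191 ((0.4705212116241455, -3.5909881591796875), (14.174263000488281, 5.438975811004639), 89.95423889160156) 77.82642673798064
cap 2040 [-11.70706142 -33.66593428  87.62083149] [12.24123589 25.2096813  93.7899837 ] ((0.12049102783203125, -4.232122421264648), (58.75796890258789, 23.678438186645508), 89.27529907226562) 91.58867039076688
```

Emit:
{"api": "send_rows", "payload": {"rows": [[0.0006,-0.0028,0,0,0,-0.3,0.558],[0,0,0.012,0,0,0,0.558],[0,0,0.012,0,0,0,0.558],[0,0,0.007,0,0,0,0.558],[0,0,0,0,0,0,0.558]]}}

```text
clock: 9.95
ee_pos: [0.5222, -0.0121, 0.1267]
ee_rot: [0.0, 0.997, 0.083, -0.0]
wrist_force: [-0.1, 0.4, 0.9]
opening: 0.228
```

```bash
python3 rel.py; python3 - <<'E'
from h import *
print(st()); plan((.5226,-.0118,.129),9.6,1,.558)
for n in('side','scene'):
    d=cam(n); 
    u,v=(267,296) if n=='side' else (284,228)
    c=cv2.resize(d['pixels'][v-50:v+50,u-60:u+60],None,fx=5,fy=5,interpolation=cv2.INTER_CUBIC)
    cv2.imwrite(f'pics/t_{n}.png',c[:,:,::-1])
E
```

```text
L tip 410 [-12.2  -8.9  40.3] [-0.2  8.5 60.5] R tip [ 0.3 -9.  40.7] [11.7  8.7 59.7]
tab 326 ((-0.32617950439453125, -2.688621997833252), (20.716577529907227, 11.78588581085205), 1.8133751153945923) 44.00126265311822
cap 2114 [-12.39754596 -31.39891133  53.97887206] [11.73571649 23.13829281 60.88207917] ((-0.3621397018432617, -4.121236801147461), (54.48049545288086, 23.817785263061523), 89.20346069335938) 58.069152870487336
{'clock': 10.0, 'joint_positions': [0.4139, 0.21, -0.5275, 1.8876, 0.1203, 1.0752, 0.0044], 'ee_pos': [0.5223, -0.0121, 0.127], 'ee_rot': [0.0003, 0.9966, 0.0828, -0.0002], 'wrist_force': [-0.2493, -0.2402, -0.4636], 'moment': [-0.0049, -0.087, 0.0327], 'opening': 0.2261}
[[0.0004, -0.0003, -0.002, 0.04, 0.02, -0.1, 0.558]]
```

View pics/t_side.png

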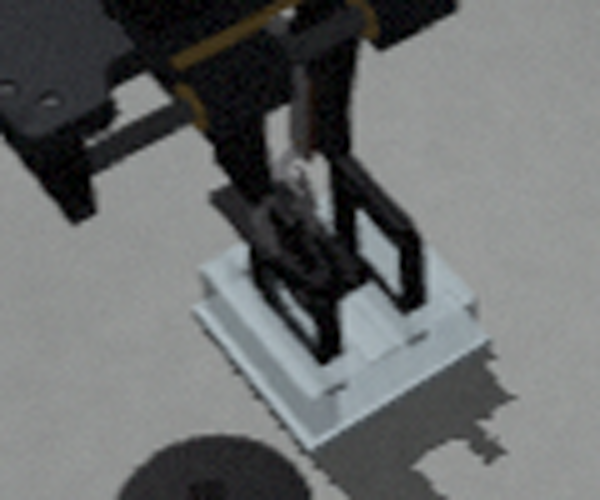

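View pics/t_scene.png

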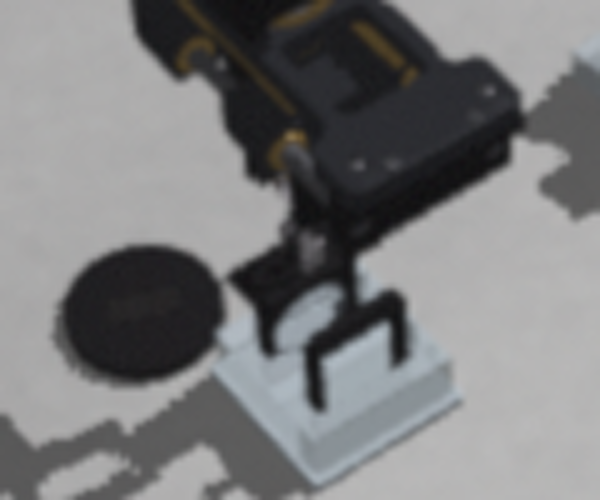

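Emit:
{"api": "send_rows", "payload": {"rows": [[0.0003,0,-0.0008,0,0,0,0.52],[0,0,0,0,0,0,0.48],[0,0,0,0,0,0,0.45],[0,0,0,0,0,0,0.43],[0,0,0,0,0,0,0.43],[0,0,0,0,0,0,0.43]]}}

```text
clock: 10.85
ee_pos: [0.5234, -0.0121, 0.1293]
ee_rot: [0.001, 0.997, 0.083, 0.001]
wrist_force: [-1.1, 0.5, 0.1]
opening: 0.285
```

```bash
python3 rel.py; python3 - <<'E'
from h import *
s=st();print(s,s['opening']*87)
d=cam('wrist')
c=d['pixels'][180:300,240:400]; c=cv2.resize(c,None,fx=5,fy=5,interpolation=cv2.INTER_CUBIC)
cv2.imwrite('pics/w6c.png',np.clip(c[:,:,::-1]*1.8,0,255))
E
```

```text
L tip 461 [-12.3  -9.   40. ] [-0.1  9.  62. ] R tip [ 0.5 -9.  40.6] [11.3  8.9 61.9]
tab 265 ((-0.2976198196411133, -2.96073579788208), (11.561271667480469, 12.639580726623535), 84.41675567626953) 45.7247214301914
cap 2446 [-12.42502186 -31.4808424   56.30247001] [11.6603495  24.56157372 63.07189422] ((-0.30257511138916016, -3.4081687927246094), (56.048011779785156, 24.037752151489258), 89.73574829101562) 60.36550896329728
{'clock': 10.9, 'joint_positions': [0.414, 0.208, -0.5277, 1.8846, 0.1198, 1.0777, 0.0048], 'ee_pos': [0.5234, -0.0121, 0.1293], 'ee_rot': [0.0006, 0.9966, 0.0828, 0.001], 'wrist_force': [0.6671, 0.5424, -0.4793], 'moment': [-0.0206, -0.0781, 0.0287], 'opening': 0.2906} 25.282200000000003[ WARN:0@1.384] global loadsave.cpp:1063 imwrite_ Unsupported depth image for selected encoder is fallbacked to CV_8U.
```

View pics/w6c.png

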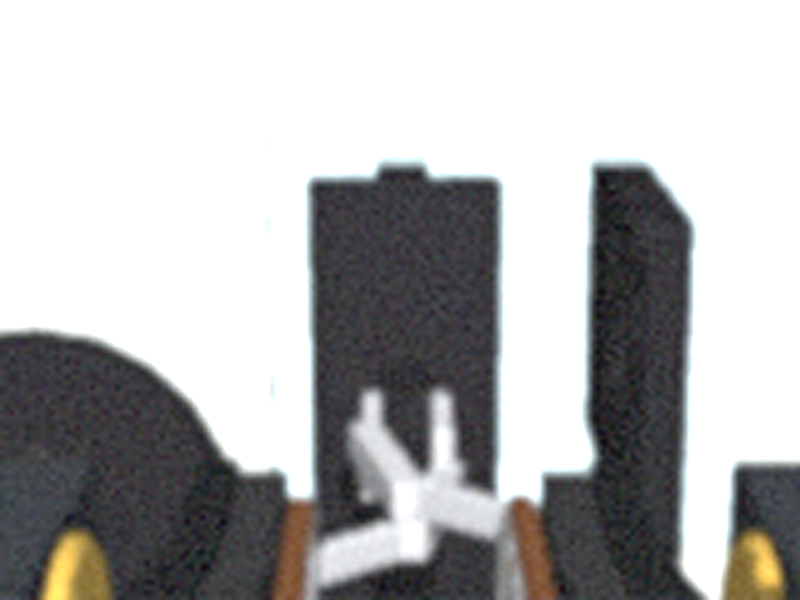

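Emit:
{"api": "send_rows", "payload": {"rows": [[0,0,0,0,0,0,0.5],[-0.0005,0,0.0015,0,0,0,0.51],[0,0,0.0005,0,0,0,0.51],[0,0,0.0005,0,0,0,0.47],[0,0,0,0,0,0,0.44],[0,0,0,0,0,0,0.44],[0,0,0,0,0,0,0.44]]}}

```text
clock: 11.82
ee_pos: [0.5234, -0.0121, 0.1272]
ee_rot: [0.001, 0.997, 0.083, 0.002]
wrist_force: [0.0, 0.2, 1.9]
opening: 0.282
```

```bash
python3 rel.py; python3 - <<'E'
from h import *
s=st();print(s,s['opening']*87)
E
```

```text
L tip 448 [-12.2  -9.   40.1] [-0.1  8.9 59.9] R tip [ 0.5 -9.  40.1] [11.2  8.9 60. ]
tab 258 ((-0.5173087120056152, -2.275374412536621), (12.88730239868164, 12.333273887634277), 75.22391510009766) 44.12833121515882
cap 2467 [-12.43847901 -31.39638955  54.25634994] [11.64024471 23.50309937 60.89358839] ((-0.4147672653198242, -3.9500560760498047), (24.086807250976562, 54.877357482910156), 0.09608721733093262) 58.25298114577323
{'clock': 11.875, 'joint_positions': [0.4137, 0.2095, -0.5275, 1.8877, 0.1212, 1.0721, 0.0036], 'ee_pos': [0.5234, -0.0121, 0.1272], 'ee_rot': [0.0007, 0.9966, 0.0828, 0.0016], 'wrist_force': [-0.3991, -0.289, 1.4635], 'moment': [0.0168, -0.0446, 0.0099], 'opening': 0.2788} 24.255599999999998
```

Emit:
{"api": "send_rows", "payload": {"rows": [[0,0,0,0,0,0,0.427],[0,0,0,0,0,0,0.427],[0,0,-0.005,0,0,0,0.427],[0,0,-0.008,0,0,0,0.427],[0,0,-0.012,0,0,0,0.427],[0,0,-0.015,0,0,0,0.427],[0,0,0,0,0,0,0.427]]}}

```text
clock: 12.75
ee_pos: [0.5233, -0.012, 0.1704]
ee_rot: [0.001, 0.997, 0.083, 0.002]
wrist_force: [0.7, -0.1, -1.8]
opening: 0.288
```

```bash
python3 rel.py; python3 - <<'E'
from h import *
s=st();print(s,s['opening']*87)
for n in('side','scene'):
    d=cam(n); 
    u,v=(267,286) if n=='side' else (284,218)
    c=cv2.resize(d['pixels'][v-50:v+50,u-60:u+60],None,fx=5,fy=5,interpolation=cv2.INTER_CUBIC)
    cv2.imwrite(f'pics/u_{n}.png',c[:,:,::-1])
E
```

```text
L tip 425 [-11.7  -9.   40.3] [-0.2  8.9 59.1] R tip [ 0.3 -9.  40.2] [12.1  8.1 59.6]
tab 0 ((0.0, 0.0), (0.0, 0.0), 0.0) nan
cap 11 [ -4.20249119 -24.44907264  99.45816783] [  3.1113168  -23.87472872 102.59468007] ((-0.5468931198120117, -24.170433044433594), (0.5570977330207825, 7.313888072967529), 89.73125457763672) 101.34429170352755
{'clock': 12.8, 'joint_positions': [0.4242, 0.1646, -0.5312, 1.8417, 0.0923, 1.1568, 0.0277], 'ee_pos': [0.5229, -0.0121, 0.1696], 'ee_rot': [0.0007, 0.9966, 0.0828, 0.0012], 'wrist_force': [0.1786, 0.7109, -1.4038], 'moment': [-0.0417, -0.1574, 0.0533], 'opening': 0.2905} 25.2735rel.py:11: RuntimeWarning: Mean of empty slice.
  t=L[(W[:,2]>.079)&(W[:,2]<.088)&(abs(L[:,0])<20)&(abs(L[:,1])<30)]; print('tab',len(t),cv2.minAreaRect(t[:,:2].astype(np.float32)),t[:,2].mean())
  ret = ret.dtype.type(ret / rcount)
```

View pics/u_side.png

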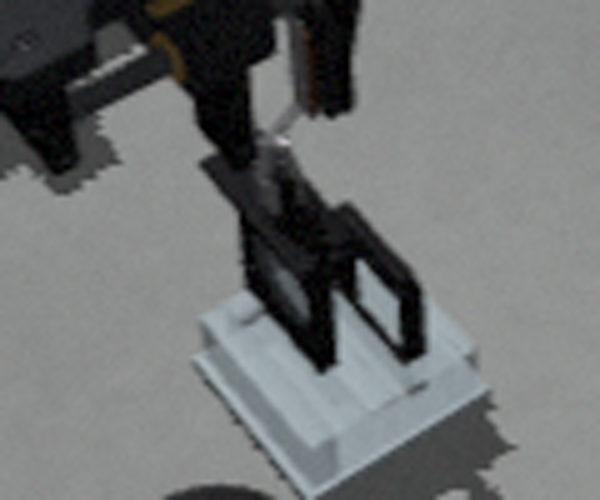

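View pics/u_scene.png

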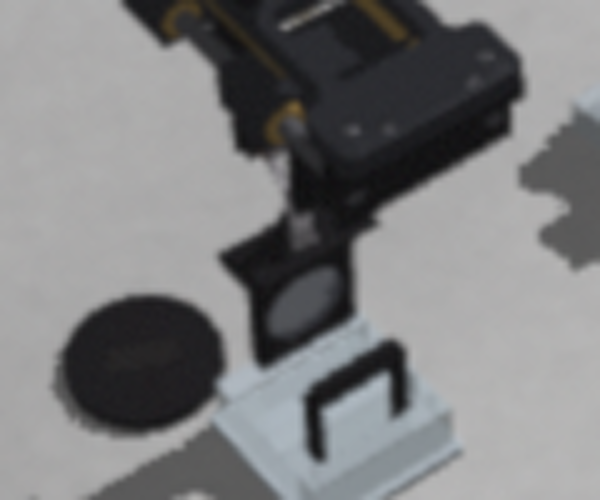

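```bash
python3 - <<'E'
from h import *
s=sense(); 
R=q2R(s['ee_rot']); print((R.T@np.array([.0,0,.07])).round(4))
p=np.array(s['ee_pos']); tgt=np.array([.491,.153,.24])
import h
plan((.491,.153,.24),15,7,.427)
E
```

```text
[ 0.      0.0001 -0.07  ]
[[-0.0005, -0.024, -0.0102, 0.01, -0.0, -0.79, 0.427], [-0.0002, -0.024, -0.0102, 0.01, -0.0, -0.79, 0.427], [0.0002, -0.024, -0.0102, 0.01, -0.0, -0.79, 0.427], [0.0005, -0.024, -0.0102, 0.01, -0.0, -0.79, 0.427], [0.0008, -0.024, -0.0102, 0.01, -0.0, -0.79, 0.427], [0.0011, -0.024, -0.0102, 0.01, -0.0, -0.79, 0.427], [0.0015, -0.024, -0.0102, 0.01, -0.0, -0.79, 0.427]]
```

Lift first (filter bottom is still only ~19 mm above the slot top), then translate.

Emit:
{"api": "send_rows", "payload": {"rows": [[0,0,-0.02,0,0,0,0.427],[0,0,-0.03,0,0,0,0.427],[-0.0003,-0.02,-0.018,0,0,-0.8,0.427],[-0.0002,-0.026,0,0,0,-0.8,0.427],[0.0002,-0.026,0,0,0,-0.8,0.427],[0.0005,-0.026,0,0,0,-0.8,0.427],[0.001,-0.026,0,0,0,-0.8,0.427],[0.001,-0.026,0,0,0,-0.8,0.427],[0.001,-0.018,0,0,0,-0.6,0.427],[0,0,0,0,0,0,0.427],[0,0,0,0,0,0,0.427]]}}

```text
clock: 14.28
ee_pos: [0.4802, 0.169, 0.2289]
ee_rot: [-0.001, 0.99, 0.138, -0.006]
wrist_force: [0.5, -0.7, -0.5]
opening: 0.29
```

```bash
python3 - <<'E'
from h import *
s=st();print(s,s['opening']*87)
d=cam('wrist'); save(d,'w7.png'); np.save('w7.npy',cloud(d))
c=d['pixels'][60:240,200:440]; c=cv2.resize(c,None,fx=3.3,fy=3.3,interpolation=cv2.INTER_CUBIC)
cv2.imwrite('pics/w7c.png',c[:,:,::-1])
for n in('side','scene'):
    d=cam(n); save(d,n+'7.png')
E
```

```text
{'clock': 14.275, 'joint_positions': [0.229, 0.1129, -0.6918, 1.7784, 0.0693, 1.2882, -0.203], 'ee_pos': [0.4802, 0.169, 0.2289], 'ee_rot': [-0.0007, 0.9904, 0.1379, -0.0063], 'wrist_force': [0.517, -0.6561, -0.5485], 'moment': [0.0235, -0.1148, -0.0068], 'opening': 0.2896} 25.195200000000003
```

View pics/w7.png

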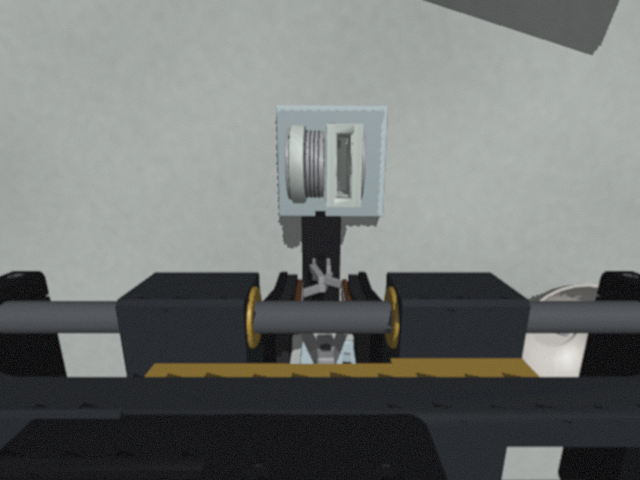

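View pics/w7c.png

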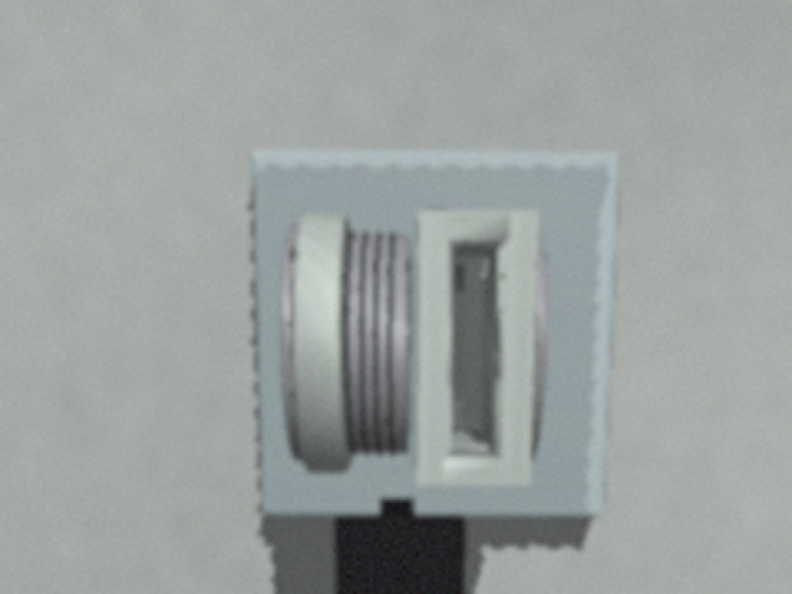

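View pics/side7.png

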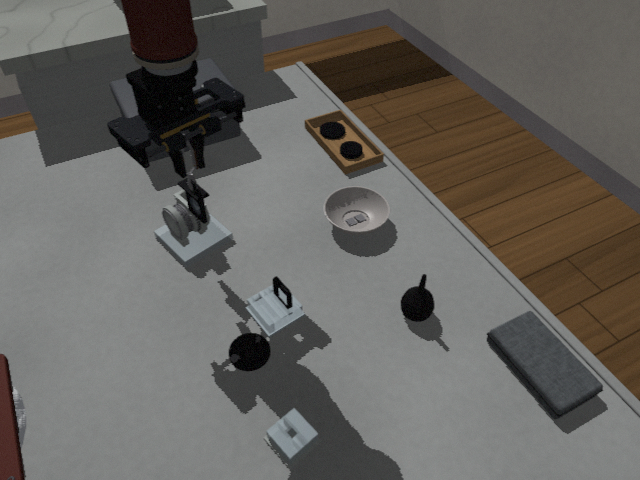

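```bash
python3 - <<'E'
from h import *
C=np.load('w7.npy')
q=C[90:230,260:400].reshape(-1,3)
print(np.histogram(q[:,2],np.arange(-.002,.12,.004)))
t=q[(q[:,2]>.0935)&(q[:,2]<.1)]; print(len(t),t.mean(0),cv2.minAreaRect((t[:,:2]*1000).astype(np.float32)))
t=q[(q[:,2]>.014)&(q[:,2]<.021)]; print(len(t),cv2.minAreaRect((t[:,:2]*1000).astype(np.float32)))
# slot: in adapter frame
a=np.radians(15.6)
s=sense();R=q2R(s['ee_rot']);L=(C-np.array(s['ee_pos']))@R*1000
for v in range(128,206,8):
    z=C[v,318:375,2]; 
    print(v,'rim x',[ (318+i,round(float(L[v,318+i,0]),1),round(float(z[i])*1000)) for i in range(0,57) if 0<i<56 and (abs(z[i]-z[i-1])>.003)])
# sensed filter cap
W=C.reshape(-1,3);Lf=L.reshape(-1,3)
t=Lf[(Lf[:,2]>52)&(Lf[:,2]<63)&(abs(Lf[:,0])<20)&(abs(Lf[:,1])<40)]; print('cap',len(t),t.min(0),t.max(0),cv2.minAreaRect(t[:,:2].astype(np.float32)),t[:,2].mean())
for lo,hi in((-32,-28),(-28,-24),(-24,-20),(-20,-12)):
    k=t[(t[:,1]>lo)&(t[:,1]<hi)]; 
    if len(k): print(lo,len(k),k[:,0].min(),k[:,0].max(),k[:,2].mean())
E
```

```text
(array([6305,    0,    0,    5, 5425,  499,    0,    0,   12,  447,   63,
         50,   25,   30,   18,   46,   28,   37,   98,  156,  230,  405,
        696,  994, 2474,  115,    0,    5,    9,    9]), array([-0.002,  0.002,  0.006,  0.01 ,  0.014,  0.018,  0.022,  0.026,
        0.03 ,  0.034,  0.038,  0.042,  0.046,  0.05 ,  0.054,  0.058,
        0.062,  0.066,  0.07 ,  0.074,  0.078,  0.082,  0.086,  0.09 ,
        0.094,  0.098,  0.102,  0.106,  0.11 ,  0.114,  0.118]))
2701 [0.47188527 0.22767657 0.0964126 ] ((465.3855895996094, 224.97357177734375), (63.86981201171875, 63.363895416259766), 15.892138481140137)
5924 ((470.8973693847656, 226.40660095214844), (110.2105712890625, 109.58312225341797), 15.826817512512207)
128 rim x [(326, 3.3, 75), (327, 3.9, 97), (363, 40.4, 18)]
136 rim x [(324, 1.9, 15), (325, 2.9, 18), (326, 3.2, 86), (327, 3.9, 97), (338, 13.4, 72), (350, 22.7, 82), (351, 22.7, 94), (363, 33.3, 82), (365, 42.5, 18)]
144 rim x [(324, 2.0, 15), (326, 3.2, 90), (327, 3.9, 97), (338, 13.9, 63), (341, 18.0, 35), (347, 23.3, 41), (348, 23.6, 49), (350, 22.8, 83), (35
[... 745 characters left out ...]
2.7, 93), (361, 31.8, 91), (365, 44.3, 16)]
192 rim x [(324, 2.1, 16), (326, 3.3, 97), (337, 13.6, 63), (348, 22.8, 72), (349, 22.7, 85), (350, 22.8, 94), (361, 32.7, 85), (364, 43.5, 16)]
200 rim x [(326, 3.3, 97), (361, 40.6, 17)]
cap 2469 [-12.33752807 -31.67563447  52.2568736 ] [11.49063265 23.11273415 62.1565877 ] ((-0.35668087005615234, -4.298860549926758), (23.7075252532959, 54.80326843261719), 0.610914409160614) 58.5891929752821
-32 266 -11.921454361476908 11.064032488318945 59.021597099647536
-28 247 -11.857622933084643 11.135967321184344 58.55759041139855
-24 255 -11.931532960749536 11.16768534909395 58.59486131299304
-20 481 -12.036673802628966 11.342750675183286 58.60836730229811
```

```bash
python3 - <<'E'
from h import *
C=np.load('w7.npy')
q=C[90:230,322:366].reshape(-1,3)
t=q[(q[:,2]>.0945)&(q[:,2]<.101)]
r=cv2.minAreaRect((t[:,:2]*1000).astype(np.float32)); print(len(t),r,t[:,2].mean())
a=np.radians(15.85);ex=np.array([np.cos(a),np.sin(a)]);ey=np.array([-np.sin(a),np.cos(a)])
X=t[:,:2]@ex*1000;Y=t[:,:2]@ey*1000
for p in (0.2,1,99,99.8): print(p,np.percentile(X,p).round(1),np.percentile(Y,p).round(1))
ctr=np.array([.4709,.2264]); print('riser c in frame',ctr@ex*1000,ctr@ey*1000)
# slot interior in frame
Q=C[90:230,322:366].reshape(-1,3); i=(Q[:,2]<.09)&(Q[:,2]>.03); 
qx=Q[i,:2]@ex*1000;qy=Q[i,:2]@ey*1000
m=(abs(qy-ctr@ey*1000)<20)&(abs(qx-(np.median(X)))<16)
for z0 in (.03,.04,.05,.06,.07,.08):
    k=m&(Q[i,2]>z0)&(Q[i,2]<z0+.01); print(z0,k.sum(),np.percentile(qx[k],[2,50,98]).round(1) if k.sum() else '')
m2=abs(qx-np.median(X))<4
print('y extents inside',np.percentile(qy[m2],[1,99]))
E
```

```text
2038 ((481.0934753417969, 229.4841766357422), (30.92523765563965, 63.36661911010742), 16.049352645874023) 0.0967855919235011
0.2 510.0 57.7
1 510.0 57.9
99 537.8 120.9
99.8 538.0 121.0
riser c in frame 514.8307214638035 89.18014485892925
0.03 393 [520.4 525.3 529.4]
0.04 118 [529.4 530.7 531.7]
0.05 23 [520.  521.9 530.5]
0.06 21 [519.8 520.4 521.3]
0.07 0 
0.08 59 [513.  529.5 540.3]
y extents inside [ 65.13221879 113.30193295]
```

```bash
cat >tgt.py <<'E'
from h import *
a=np.radians(15.85);ex=np.array([np.cos(a),np.sin(a)]);ey=np.array([-np.sin(a),np.cos(a)])
slot=.5240*ex+.0893*ey
T=slot-(Rdown(15.85)[:2,:2]@np.array([-.0004,-.0013]))
E
python3 - <<'E'
from tgt import *
print(slot,T,st()['ee_pos'])
plan((*T,.229),15.85,3,.427)
E
```

```text
[0.47968793 0.22901961] [0.48042778 0.22787828] [0.4805, 0.1686, 0.2292]
[[0.0053, -0.019, 0.0001, -0.06, 0.23, -0.02, 0.427], [0.0054, -0.019, 0.0001, -0.06, 0.23, -0.02, 0.427], [0.0054, -0.019, 0.0001, -0.06, 0.23, -0.02, 0.427]]
```

Emit:
{"api": "send_rows", "payload": {"rows": [[0.0053,-0.019,-0.0005,-0.05,0.2,0,0.427],[0.0054,-0.019,-0.0005,-0.05,0.2,0,0.427],[0.0054,-0.019,0,-0.05,0.2,0,0.427],[0,0,0,0,0,0,0.427],[0,0,0,0,0,0,0.427]]}}

```text
clock: 15.05
ee_pos: [0.4829, 0.2239, 0.2301]
ee_rot: [0.001, 0.991, 0.133, -0.0]
wrist_force: [0.4, 0.1, -0.7]
opening: 0.292
```

```bash
python3 - <<'E'
from tgt import *
s=st();print(s,s['opening']*87)
plan((*T,.225),15.85,1,.427)
d=cam('wrist');C=cloud(d);s=sense();R=q2R(s['ee_rot']);L=(C-np.array(s['ee_pos']))@R*1000;Lf=L.reshape(-1,3)
t=Lf[(Lf[:,2]>52)&(Lf[:,2]<63)&(abs(Lf[:,0])<20)&(Lf[:,1]<-10)&(Lf[:,1]>-40)];k=t[t[:,1]<-15]
print('cap',np.percentile(k[:,0],[1,99]),np.percentile(t[:,1],1),t[:,2].mean())
t=Lf[(Lf[:,2]>125)&(Lf[:,2]<138)&(abs(Lf[:,0])<20)&(Lf[:,1]<5)&(Lf[:,1]>-60)]
if len(t): print('rim',len(t),np.percentile(t[:,0],[1,99]),np.percentile(t[:,1],[1,99]),t[:,2].mean())
c=d['pixels'][160:300,220:420]; c=cv2.resize(c,None,fx=4,fy=4,interpolation=cv2.INTER_CUBIC)
cv2.imwrite('pics/w8c.png',c[:,:,::-1])
for n in('side','scene'):
    d=cam(n); u,v=proj(d,[[*slot,.11]])[0].astype(int)
    c=cv2.resize(d['pixels'][max(v-50,0):v+50,u-60:u+60],None,fx=5,fy=5,interpolation=cv2.INTER_CUBIC)
    cv2.imwrite(f'pics/h_{n}.png',c[:,:,::-1])
E
```

```text
{'clock': 15.05, 'joint_positions': [0.146, 0.1638, -0.7298, 1.7327, 0.114, 1.2894, -0.3424], 'ee_pos': [0.4829, 0.2239, 0.2301], 'ee_rot': [0.0005, 0.9911, 0.1329, -0.0004], 'wrist_force': [0.4366, 0.0676, -0.6974], 'moment': [-0.0022, -0.1361, -0.0201], 'opening': 0.2917} 25.3779
[[-0.0014, -0.0045, 0.0051, 0.05, 0.06, -0.58, 0.427]]
cap [-11.70229462  11.37259084] -31.025450745327106 58.41972134333003
rim 661 [-15.72361144  11.79345969] [-37.89072111 -18.25130915] 133.53885589000276
```

View pics/w8c.png

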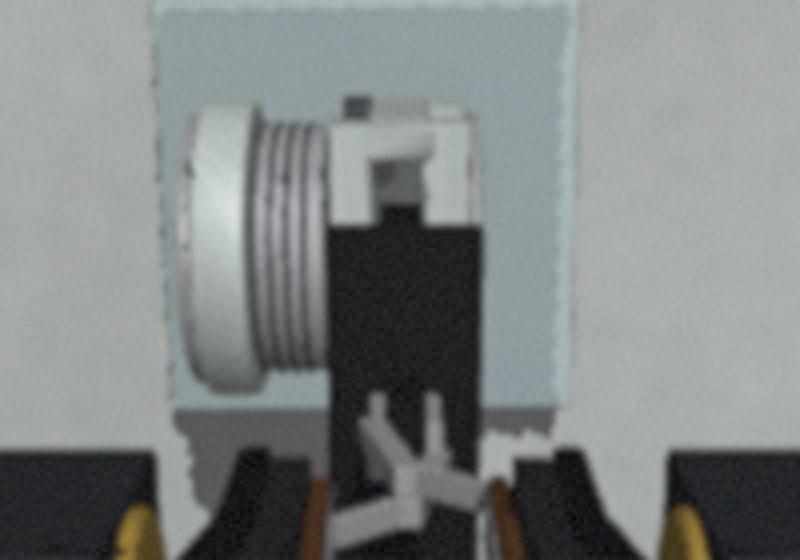

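View pics/h_side.png

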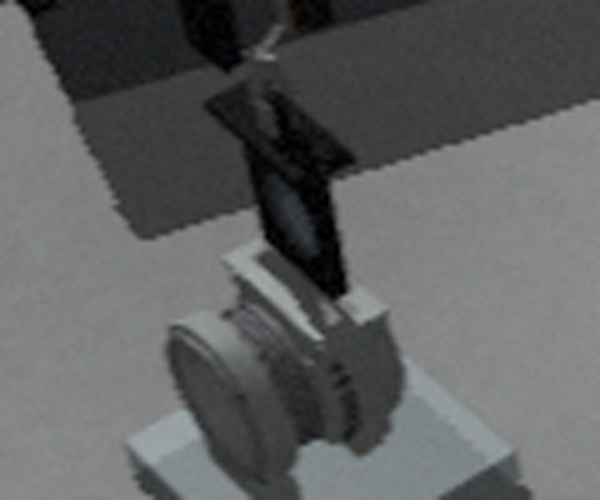

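View pics/h_scene.png

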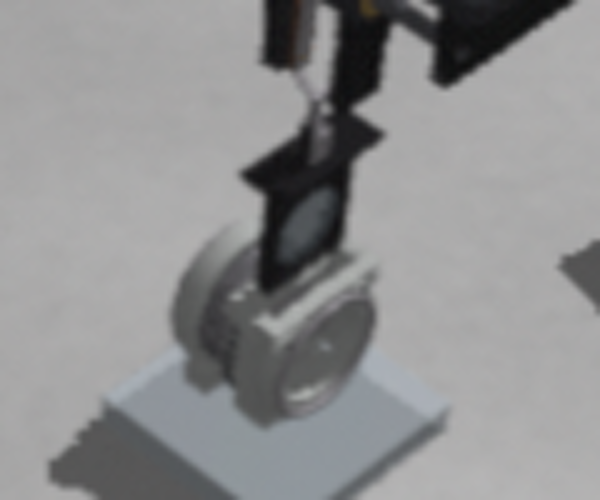

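Emit:
{"api": "send_rows", "payload": {"rows": [[-0.0016,-0.0047,0.003,0,0,-0.5,0.427],[0,0,0.003,0,0,0,0.427],[0,0,0,0,0,0,0.427]]}}

```text
clock: 15.58
ee_pos: [0.4799, 0.2276, 0.2237]
ee_rot: [0.001, 0.991, 0.137, -0.0]
wrist_force: [0.2, -0.4, -1.1]
opening: 0.293
```

```bash
cat > chk.py <<'E'
from tgt import *
s=st();print(s,s['opening']*87)
d=cam('wrist');C=cloud(d);s=sense();R=q2R(s['ee_rot']);L=(C-np.array(s['ee_pos']))@R*1000;Lf=L.reshape(-1,3)
t=Lf[(Lf[:,2]>50)&(Lf[:,2]<66)&(abs(Lf[:,0])<20)&(Lf[:,1]<-10)&(Lf[:,1]>-34)];k=t[t[:,1]<-15]
print('cap',np.percentile(k[:,0],[1,99]),np.percentile(t[:,1],1),t[:,2].mean())
Z=C.reshape(-1,3)[:,2]
t=Lf[(Z>.093)&(Z<.1)&(abs(Lf[:,0])<20)&(Lf[:,1]<5)&(Lf[:,1]>-60)]
if len(t): 
  far=t[t[:,1]<-25]
  print('rim',len(t),np.percentile(t[:,0],[1,99]),np.percentile(t[:,1],[1,99]),t[:,2].mean())
c=d['pixels'][160:300,220:420]; c=cv2.resize(c,None,fx=4,fy=4,interpolation=cv2.INTER_CUBIC)
cv2.imwrite('pics/chk.png',c[:,:,::-1])
plan((*T,.222),15.85,1,.427)
E
python3 chk.py
```

```text
{'clock': 15.575, 'joint_positions': [0.1407, 0.1664, -0.7339, 1.744, 0.1173, 1.2766, -0.3459], 'ee_pos': [0.4799, 0.2276, 0.2237], 'ee_rot': [0.0007, 0.9906, 0.1369, -0.0003], 'wrist_force': [0.2372, -0.4446, -1.0746], 'moment': [0.0406, -0.1158, -0.022], 'opening': 0.2927} 25.4649
cap [-11.73711726  11.28574137] -30.94495450285983 58.574316363612986
rim 567 [-13.27052822  16.73287522] [-33.47328507   2.09222564] 127.39988829848203
[[0.0005, 0.0, 0.0019, 0.07, 0.04, -0.11, 0.427]]
```

View pics/chk.png

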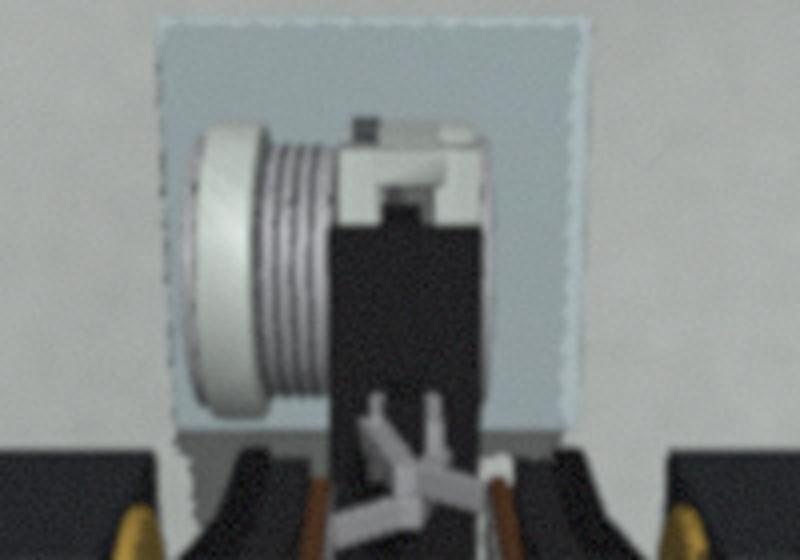

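Emit:
{"api": "send_rows", "payload": {"rows": [[0.0006,-0.0003,0.001,0,0,-0.1,0.427],[0,0,0.002,0,0,0,0.427],[0,0,0.002,0,0,0,0.427]]}}

```text
clock: 16.0
ee_pos: [0.4807, 0.2283, 0.2187]
ee_rot: [0.001, 0.99, 0.138, -0.0]
wrist_force: [0.1, -0.3, 0.2]
opening: 0.292
```

```bash
python3 chk.py
```

```text
{'clock': 16.0, 'joint_positions': [0.1387, 0.1721, -0.734, 1.7491, 0.1216, 1.2669, -0.3479], 'ee_pos': [0.4807, 0.2283, 0.2187], 'ee_rot': [0.0006, 0.9905, 0.1379, -0.0001], 'wrist_force': [0.1345, -0.319, 0.1868], 'moment': [-0.0065, -0.1389, 0.0229], 'opening': 0.2925} 25.447499999999998
cap [-11.52277984  11.53198786] -31.132673999733417 58.104632647640216
rim 531 [-14.29366574  15.98499771] [-33.24069409  -1.24349031] 121.65744357266578
[[-0.0002, 0.0003, -0.0035, 0.07, 0.04, -0.01, 0.427]]
```

View pics/chk.png

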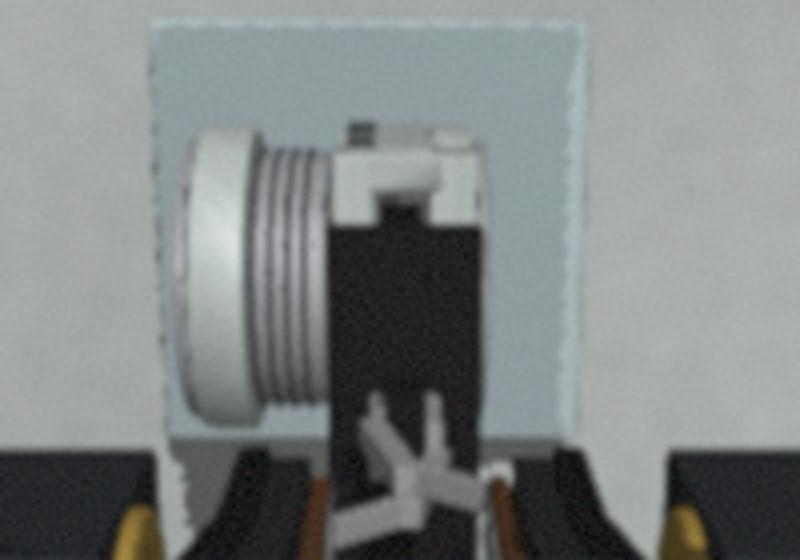

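Emit:
{"api": "send_rows", "payload": {"rows": [[0,0,0.002,0,0,0,0.427],[0,0,0.002,0,0,0,0.427],[0,0,0.002,0,0,0,0.427]]}}

```text
clock: 16.42
ee_pos: [0.4806, 0.2282, 0.2121]
ee_rot: [0.001, 0.99, 0.138, -0.0]
wrist_force: [-0.8, 0.9, -1.0]
opening: 0.286
```

```bash
python3 chk.py
```

```text
{'clock': 16.425, 'joint_positions': [0.1372, 0.1775, -0.7336, 1.7581, 0.1257, 1.2544, -0.3513], 'ee_pos': [0.4806, 0.2282, 0.2121], 'ee_rot': [0.0006, 0.9905, 0.1379, -0.0003], 'wrist_force': [-0.7843, 0.8678, -1.0319], 'moment': [0.0073, -0.2093, 0.0311], 'opening': 0.2861} 24.890700000000002
cap [-11.54763091  11.51932343] -31.160717032718612 58.079737318923485
rim 543 [-13.92437648  16.37474663] [-33.328309     1.42467888] 115.10035810649374
[[-0.0001, 0.0002, -0.0102, 0.07, 0.06, -0.01, 0.427]]
```

Emit:
{"api": "send_rows", "payload": {"rows": [[0,0,0.004,0,0,0,0.427],[0,0,0.004,0,0,0,0.427],[0,0,0.004,0,0,0,0.427],[0,0,0.004,0,0,0,0.427]]}}

```text
clock: 16.98
ee_pos: [0.4806, 0.2281, 0.1948]
ee_rot: [0.001, 0.99, 0.138, -0.0]
wrist_force: [-0.2, 0.8, -0.5]
opening: 0.291
```

```bash
python3 chk.py
```

```text
{'clock': 16.975, 'joint_positions': [0.1328, 0.1922, -0.7322, 1.7806, 0.1373, 1.2213, -0.3611], 'ee_pos': [0.4806, 0.2281, 0.1948], 'ee_rot': [0.0006, 0.9905, 0.1378, -0.0002], 'wrist_force': [-0.1714, 0.7624, -0.5375], 'moment': [0.0088, -0.1704, -0.0242], 'opening': 0.2913} 25.3431
cap [-11.38349855  11.74130153] -31.155712302518538 57.864678573638166
rim 521 [-13.50205482  16.37922782] [-33.3467989    2.96571139] 97.80713219662681
[[0.0, 0.0002, -0.0277, 0.07, 0.08, -0.01, 0.427]]
```

Emit:
{"api": "send_rows", "payload": {"rows": [[0,0,0.003,0,0,0,0.427],[0,0,0.003,0,0,0,0.427],[0,0,0.003,0,0,0,0.427],[0,0,0.003,0,0,0,0.427],[0,0,0.003,0,0,0,0.427],[0,0,0.003,0,0,0,0.427],[0,0,0.003,0,0,0,0.427]]}}

```text
clock: 17.9
ee_pos: [0.4809, 0.2283, 0.1725]
ee_rot: [0.0, 0.99, 0.138, 0.0]
wrist_force: [0.2, 0.6, 0.8]
opening: 0.287
```

```bash
python3 chk.py
```

```text
{'clock': 17.9, 'joint_positions': [0.1259, 0.2135, -0.7294, 1.8078, 0.1546, 1.1778, -0.3753], 'ee_pos': [0.4809, 0.2283, 0.1725], 'ee_rot': [0.0005, 0.9905, 0.1378, 0.0002], 'wrist_force': [0.1546, 0.5908, 0.7941], 'moment': [0.0797, -0.2426, -0.006], 'opening': 0.2865} 24.9255
cap [-11.43107355  12.1943298 ] -31.18469930788757 57.967730162082646
rim 572 [-14.74700745  16.2236911 ] [-33.38611942   3.90960964] 75.60379070656117
[[-0.0004, 0.0002, -0.0499, 0.06, 0.01, -0.02, 0.427]]
```

Emit:
{"api": "send_rows", "payload": {"rows": [[-0.0003,0,0.002,0,0,0,0.427],[0,0,0.002,0,0,0,0.427],[0,0,0.0015,0,0,0,0.427],[0,0,0.0015,0,0,0,0.427]]}}

```text
clock: 18.45
ee_pos: [0.4809, 0.2283, 0.1651]
ee_rot: [0.0, 0.99, 0.138, 0.001]
wrist_force: [0.5, 0.7, 2.9]
opening: 0.293
```

```bash
python3 chk.py
```

```text
{'clock': 18.45, 'joint_positions': [0.1236, 0.2204, -0.7283, 1.8171, 0.1605, 1.163, -0.3802], 'ee_pos': [0.4809, 0.2283, 0.1651], 'ee_rot': [0.0004, 0.9905, 0.1378, 0.0005], 'wrist_force': [0.5326, 0.7208, 2.9468], 'moment': [0.03, -0.3425, 0.009], 'opening': 0.2926} 25.456200000000003
cap [-11.54102339  12.03929599] -31.089790779853054 58.14085099226593
rim 591 [-15.19263759  15.66991843] [-33.26677464   4.49987949] 68.44151250618906
[[-0.0004, 0.0003, -0.0571, 0.05, -0.04, -0.02, 0.427]]
```

Emit:
{"api": "send_rows", "payload": {"rows": [[0,0,0.001,0,0,0,0.43],[0,0,0.001,0,0,0,0.43],[0,0,0.001,0,0,0,0.43]]}}

```text
clock: 18.88
ee_pos: [0.4812, 0.2284, 0.1623]
ee_rot: [0.0, 0.99, 0.138, 0.001]
wrist_force: [0.5, -0.8, 2.4]
opening: 0.286
```

```bash
python3 chk.py
```

```text
{'clock': 18.875, 'joint_positions': [0.1224, 0.2234, -0.7278, 1.8202, 0.1632, 1.157, -0.3825], 'ee_pos': [0.4812, 0.2284, 0.1623], 'ee_rot': [0.0003, 0.9905, 0.1377, 0.0009], 'wrist_force': [0.5253, -0.7896, 2.4028], 'moment': [0.0352, -0.1562, 0.0044], 'opening': 0.2863} 24.9081
cap [-15.01822327  12.11175394] -32.85172917826596 59.50723064260869
rim 584 [-15.54838385  15.48694314] [-33.25834435   4.0423148 ] 65.6276694526409
[[-0.0007, 0.0003, -0.0599, 0.05, -0.08, -0.01, 0.427]]
```

Emit:
{"api": "send_rows", "payload": {"rows": [[-0.0002,0,0.001,0,0,0,0.43],[0,0,0.001,0,0,0,0.43],[0,0,0.001,0,0,0,0.43]]}}

```text
clock: 19.3
ee_pos: [0.481, 0.2283, 0.159]
ee_rot: [0.0, 0.99, 0.138, 0.001]
wrist_force: [0.6, 0.3, 8.6]
opening: 0.289
```

```bash
python3 - <<'E'
from h import *
print(st())
E
```

```text
{'clock': 19.3, 'joint_positions': [0.1214, 0.2265, -0.7273, 1.8244, 0.1658, 1.1505, -0.3846], 'ee_pos': [0.481, 0.2283, 0.159], 'ee_rot': [0.0003, 0.9905, 0.1377, 0.0009], 'wrist_force': [0.6371, 0.2906, 8.5662], 'moment': [-0.0083, -0.1139, -0.0161], 'opening': 0.2887}
```

```bash
cat > gap.py <<'E'
from tgt import *
s=st();print(s['clock'],s['ee_pos'],s['wrist_force'],s['opening']*87)
d=cam('wrist');C=cloud(d);s=sense();R=q2R(s['ee_rot']);L=(C-np.array(s['ee_pos']))@R*1000;Lf=L.reshape(-1,3)
m=(abs(Lf[:,0])<18)&(Lf[:,1]<-14)&(Lf[:,1]>-36)&(Lf[:,2]<120)
h,e=np.histogram(Lf[m,2],np.arange(45,90,1.)); print([(int(a),int(b)) for a,b in zip(e,h) if b>4])
c=d['pixels'][160:300,220:420]; c=cv2.resize(c,None,fx=4,fy=4,interpolation=cv2.INTER_CUBIC)
cv2.imwrite('pics/chk.png',c[:,:,::-1])
for n in('side','scene'):
    d=cam(n); u,v=proj(d,[[*slot,.09]])[0].astype(int)
    c=cv2.resize(d['pixels'][max(v-50,0):v+50,u-60:u+60],None,fx=5,fy=5,interpolation=cv2.INTER_CUBIC)
    cv2.imwrite(f'pics/g_{n}.png',c[:,:,::-1])
E
python3 gap.py
```

```text
19.3 [0.481, 0.2283, 0.159] [0.6371, 0.2906, 8.5662] 25.1169
[(56, 23), (57, 372), (58, 559), (59, 142), (60, 30), (61, 126), (62, 174), (63, 44), (65, 8), (66, 29), (67, 8), (68, 8), (69, 26), (70, 46), (71, 13), (72, 9), (73, 26), (74, 27), (75, 8), (76, 7), (77, 18), (78, 11), (79, 10), (81, 19), (82, 26), (83, 35), (84, 20), (85, 20), (86, 22), (87, 28), (88, 21)]
```

View pics/g_scene.png

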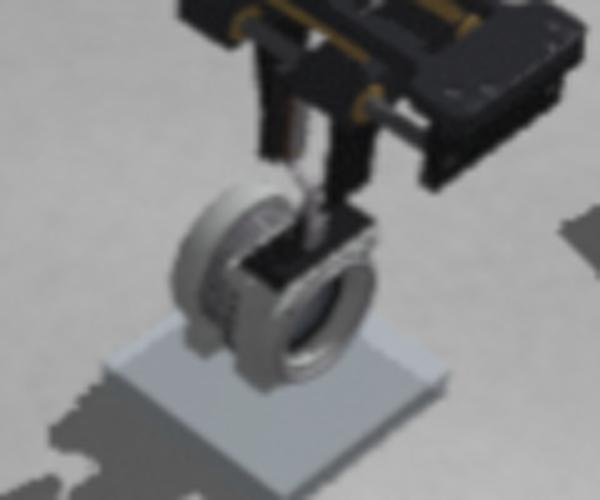

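View pics/g_side.png

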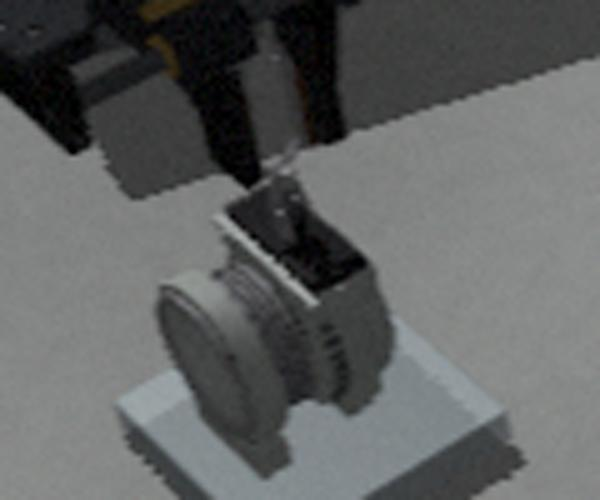

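View pics/chk.png

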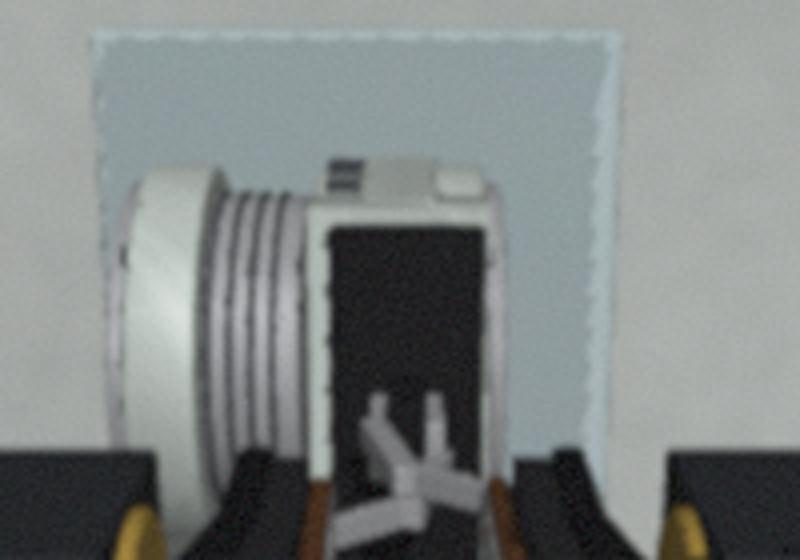

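Emit:
{"api": "send_rows", "payload": {"rows": [[0,0,-0.0003,0,0,0,0.45],[0,0,0,0,0,0,0.5],[0,0,0,0,0,0,0.54],[0,0,0,0,0,0,0.558],[0,0,0,0,0,0,0.558],[0,0,0,0,0,0,0.558]]}}

```text
clock: 20.2
ee_pos: [0.4797, 0.228, 0.1586]
ee_rot: [0.001, 0.99, 0.138, -0.001]
wrist_force: [-1.9, -0.1, 2.3]
opening: 0.232
```

```bash
python3 gap.py
```

```text
20.2 [0.4797, 0.228, 0.1586] [-1.9331, -0.0577, 2.3275] 20.1927
[(55, 5), (56, 163), (57, 598), (58, 303), (59, 25), (60, 69), (61, 203), (62, 84), (63, 21), (65, 15), (66, 21), (67, 14), (68, 14), (69, 30), (70, 36), (71, 22), (72, 24), (73, 20), (74, 33), (75, 16), (76, 8), (77, 19), (78, 21), (79, 7), (80, 13), (81, 24), (82, 45), (83, 28), (84, 28), (85, 20), (86, 35), (87, 19), (88, 25)]
```

View pics/chk.png

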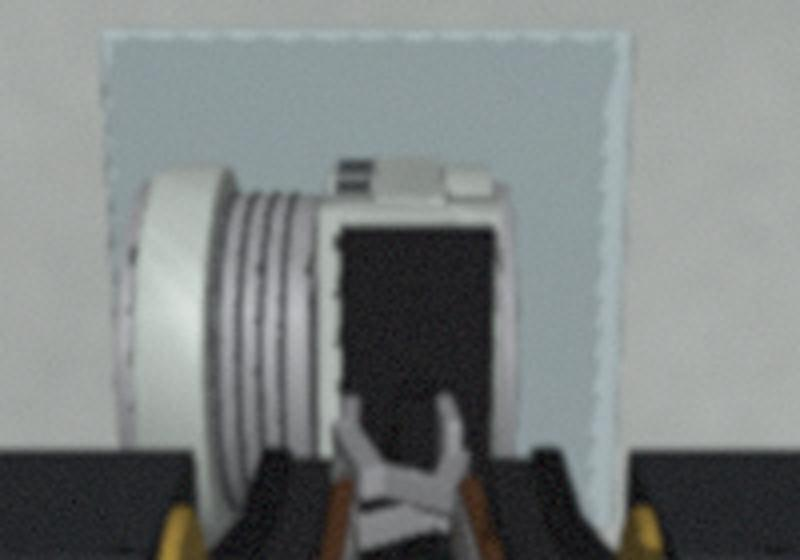

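Emit:
{"api": "send_rows", "payload": {"rows": [[0,0,-0.001,0,0,0,0.558],[0.0025,0,0,0,0,0,0.558],[0,0,0,0,0,0,0.558]]}}

```text
clock: 20.72
ee_pos: [0.4825, 0.2285, 0.1592]
ee_rot: [0.001, 0.99, 0.138, -0.0]
wrist_force: [-0.5, -0.1, -0.3]
opening: 0.229
```

```bash
python3 gap.py
```

```text
20.725 [0.4825, 0.2285, 0.1592] [-0.4868, -0.0968, -0.3083] 19.9317
[(56, 30), (57, 353), (58, 585), (59, 142), (60, 19), (61, 108), (62, 175), (63, 54), (64, 27), (65, 13), (67, 14), (68, 37), (69, 19), (70, 15), (71, 31), (72, 32), (73, 9), (74, 9), (75, 10), (76, 19), (77, 9), (78, 5), (79, 11), (80, 10), (81, 7), (82, 14), (83, 32), (84, 40), (85, 22), (86, 17), (87, 20), (88, 22)]
```

View pics/chk.png

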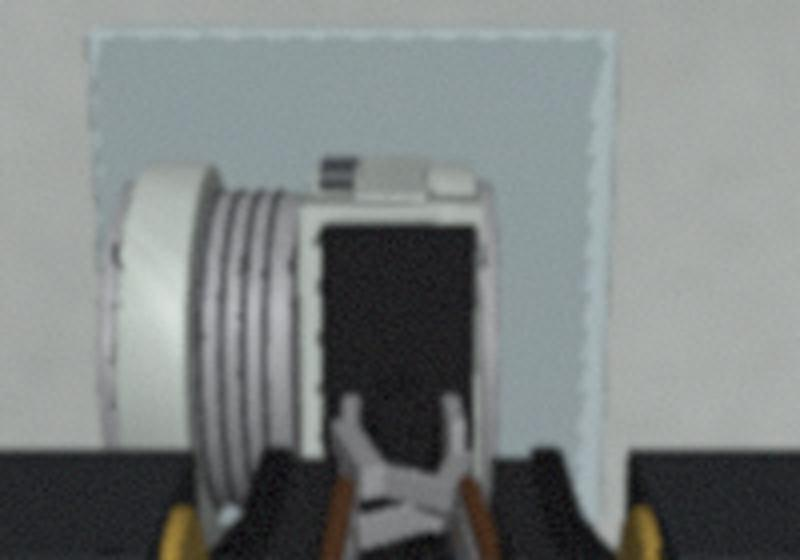

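Emit:
{"api": "send_rows", "payload": {"rows": [[0,0,-0.003,0,0,0,0.558],[0,0,-0.006,0,0,0,0.558],[0,0,-0.01,0,0,0,0.558],[0,0,-0.02,0,0,0,0.558],[0,0,0,0,0,0,0.5]]}}

```text
clock: 21.5
ee_pos: [0.4825, 0.2289, 0.2012]
ee_rot: [0.001, 0.99, 0.138, 0.0]
wrist_force: [0.1, 0.9, -1.1]
opening: 0.25
```

```bash
sed -i 's/arange(45,90/arange(45,130/' gap.py; python3 gap.py
```

```text
21.5 [0.4825, 0.2289, 0.2012] [0.0921, 0.9, -1.0943] 21.776100000000003
[(97, 29), (98, 257), (99, 384), (100, 108), (101, 18), (102, 96), (103, 111), (104, 38), (105, 14), (108, 9), (109, 22), (110, 15), (111, 14), (112, 11), (113, 8), (114, 17), (115, 15), (116, 8)]
```

View pics/chk.png

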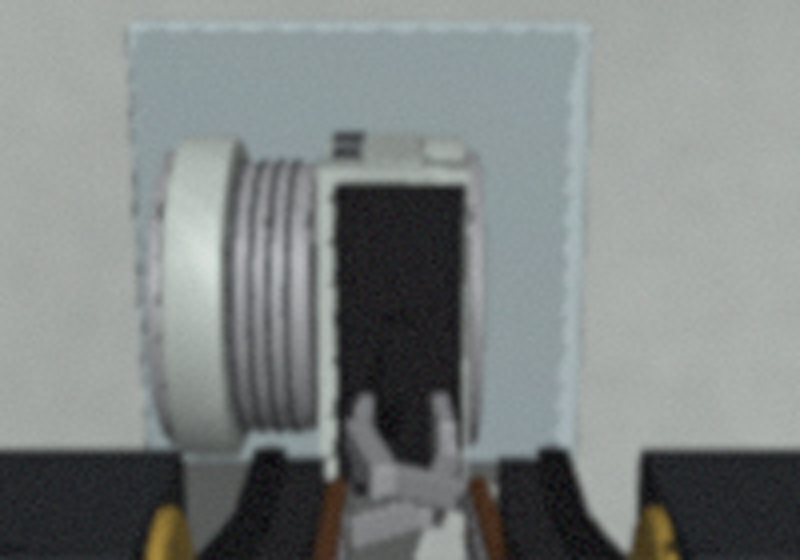

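View pics/g_scene.png

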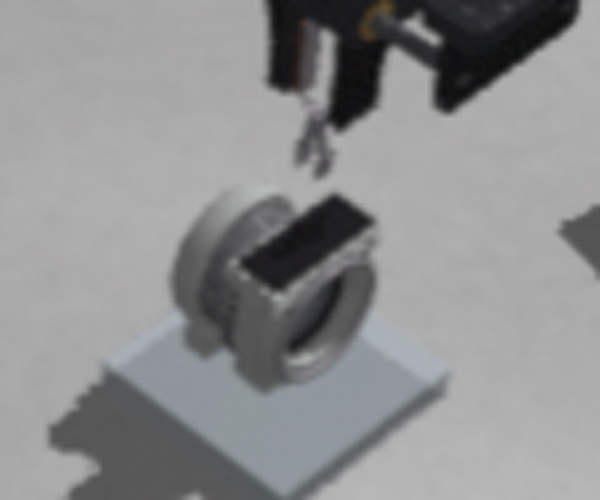

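```bash
python3 - <<'E'
from h import *
plan((.4677,-.2258,.20),14.9,10,.432)
E
```

```text
[[-0.0137, 0.0433, 0.0, 0.01, 0.02, 0.1, 0.432], [-0.0136, 0.0433, -0.0, 0.01, 0.02, 0.1, 0.432], [-0.0136, 0.0433, -0.0, 0.01, 0.02, 0.1, 0.432], [-0.0135, 0.0434, -0.0, 0.01, 0.02, 0.1, 0.432], [-0.0134, 0.0434, -0.0, 0.01, 0.02, 0.1, 0.432], [-0.0134, 0.0434, -0.0001, 0.01, 0.02, 0.1, 0.432], [-0.0133, 0.0434, -0.0001, 0.01, 0.02, 0.1, 0.432], [-0.0132, 0.0434, -0.0001, 0.01, 0.02, 0.1, 0.432], [-0.0131, 0.0435, -0.0001, 0.01, 0.02, 0.1, 0.432], [-0.0131, 0.0435, -0.0001, 0.01, 0.02, 0.1, 0.432]]
```

Emit:
{"api": "send_rows", "payload": {"rows": [[0,0,-0.01,0,0,0,0.45],[-0.0137,0.0433,0,0,0,0.1,0.432],[-0.0137,0.0433,0,0,0,0.1,0.432],[-0.0136,0.0433,0,0,0,0.1,0.432],[-0.0135,0.0433,0,0,0,0.1,0.432],[-0.0135,0.0433,0,0,0,0.1,0.432],[-0.0135,0.0433,0,0,0,0.1,0.432],[-0.0133,0.0433,0,0,0,0.1,0.432],[-0.013,0.0433,0,0,0,0.1,0.432],[-0.013,0.0433,0,0,0,0.1,0.432],[-0.013,0.0433,0,0,0,0.1,0.432],[0,0,0,0,0,0,0.432],[0,0,0,0,0,0,0.432]]}}

```text
clock: 23.28
ee_pos: [0.467, -0.2376, 0.2121]
ee_rot: [-0.0, 0.991, 0.131, -0.002]
wrist_force: [0.7, 0.3, -0.7]
opening: 0.291
```

```bash
python3 - <<'E'
from h import *
print(st())
plan((.4677,-.2258,.19),14.9,2,.432)
E
```

```text
{'clock': 23.275, 'joint_positions': [0.6896, 0.1169, -0.3278, 1.7904, 0.0415, 1.2442, 0.6129], 'ee_pos': [0.467, -0.2376, 0.2121], 'ee_rot': [-0.0001, 0.9914, 0.1308, -0.002], 'wrist_force': [0.7319, 0.2624, -0.7015], 'moment': [0.0433, -0.0569, -0.0138], 'opening': 0.2909}
[[0.0019, -0.0056, 0.011, -0.02, 0.11, 0.07, 0.432], [0.0019, -0.0056, 0.011, -0.02, 0.11, 0.07, 0.432]]
```

Emit:
{"api": "send_rows", "payload": {"rows": [[0.0019,-0.0056,0.02,0,0.1,0.1,0.432],[0.0019,-0.0056,0.025,0,0.1,0.1,0.432],[0,0,0.012,0,0,0,0.432],[0,0,0,0,0,0,0.432]]}}

```text
clock: 23.78
ee_pos: [0.4691, -0.2216, 0.155]
ee_rot: [-0.0, 0.991, 0.132, 0.001]
wrist_force: [-0.7, -0.6, -0.4]
opening: 0.292
```

```bash
cat > ret.py <<'E'
from h import *
s=st();print(s,s['opening']*87)
d=cam('wrist');C=cloud(d);s=sense();R=q2R(s['ee_rot']);L=(C-np.array(s['ee_pos']))@R*1000;Lf=L.reshape(-1,3)
t=Lf[(abs(Lf[:,0])<8)&(Lf[:,1]<6)&(Lf[:,1]>-9)&(Lf[:,2]>44)&(Lf[:,2]<62)]
if len(t): print('tips',len(t),t.min(0).round(1),t.max(0).round(1),'x pct',np.percentile(t[:,0],[3,97]))
Z=C.reshape(-1,3)[:,2]; W=C.reshape(-1,3)
m=(Z>.027)&(Z<.034)&(abs(W[:,0]-.4675)<.04)&(abs(W[:,1]+.2256)<.04)
k=Lf[m]; print('stand',cv2.minAreaRect((W[m][:,:2]*1000).astype(np.float32)),cv2.minAreaRect(k[:,:2].astype(np.float32)),k[:,2].mean())
c=d['pixels'][160:300,220:420]; c=cv2.resize(c,None,fx=4,fy=4,interpolation=cv2.INTER_CUBIC)
cv2.imwrite('pics/ret.png',c[:,:,::-1])
plan((.4677,-.2258,s['ee_pos'][2]),14.9,1,.432)
E
python3 ret.py
```

```text
{'clock': 23.775, 'joint_positions': [0.6701, 0.1525, -0.3408, 1.8749, 0.0554, 1.1226, 0.5737], 'ee_pos': [0.4691, -0.2216, 0.155], 'ee_rot': [-0.0002, 0.9913, 0.132, 0.0006], 'wrist_force': [-0.6893, -0.5758, -0.3641], 'moment': [0.0207, -0.1094, 0.0103], 'opening': 0.2925} 25.447499999999998
tips 128 [-5.1 -5.8 44.1] [ 4.3  3.5 57.4] x pct [-4.50512197  3.17940324]
stand ((467.42926025390625, -225.44293212890625), (52.19181823730469, 52.424659729003906), 14.912925720214844) ((-3.119813919067383, 3.1060142517089844), (52.19176483154297, 52.424705505371094), 0.24735207855701447) 126.66510265488513
[[-0.0027, 0.0036, -0.0, 0.02, -0.11, 0.26, 0.432]]
```

View pics/ret.png

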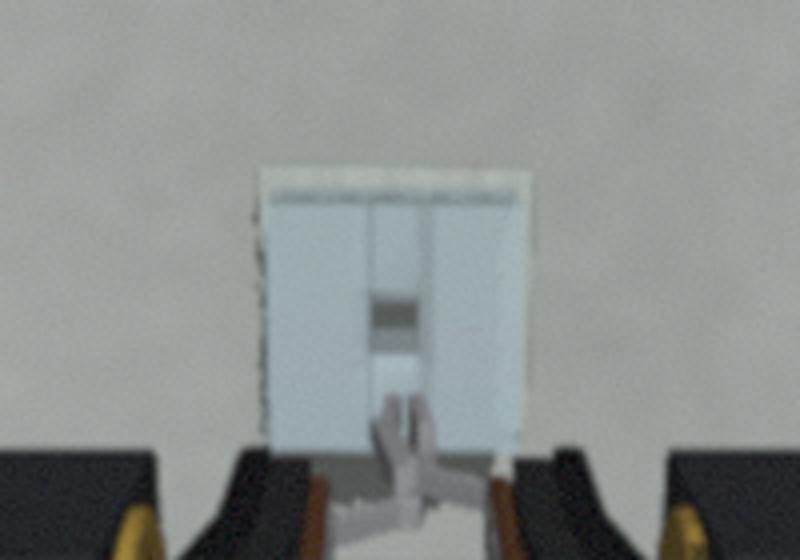

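Emit:
{"api": "send_rows", "payload": {"rows": [[-0.0027,0.0037,0.01,0,-0.1,0.2,0.43],[0,0,0.02,0,0,0,0.43],[0,0,0.015,0,0,0,0.43],[0,0,0,0,0,0,0.43]]}}

```text
clock: 24.32
ee_pos: [0.4687, -0.2279, 0.1105]
ee_rot: [0.001, 0.992, 0.129, 0.001]
wrist_force: [-0.5, -0.3, 0.4]
opening: 0.295
```

```bash
python3 ret.py
```

```text
{'clock': 24.325, 'joint_positions': [0.6693, 0.2024, -0.3345, 1.9179, 0.0784, 1.03, 0.5607], 'ee_pos': [0.4687, -0.2279, 0.1105], 'ee_rot': [0.0014, 0.9916, 0.1295, 0.0014], 'wrist_force': [-0.4668, -0.3245, 0.4276], 'moment': [-0.0147, -0.0906, -0.0569], 'opening': 0.295} 25.665
tips 140 [-5.2 -5.6 44. ] [ 4.2  3.3 58.9] x pct [-5.07365909  3.55162048]
stand ((467.36431884765625, -225.5095672607422), (52.11663818359375, 52.47749710083008), 14.736063003540039) ((-1.3462715148925781, -3.1651763916015625), (52.11609649658203, 52.474002838134766), 0.14308975636959076) 82.32927119754994
[[-0.0008, -0.0025, -0.0, 0.21, -0.18, -0.02, 0.432]]
```

View pics/ret.png

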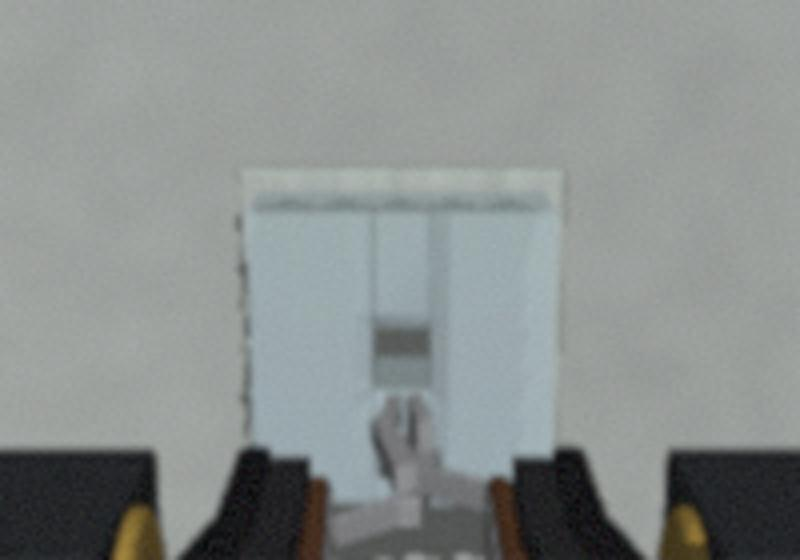

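Emit:
{"api": "send_rows", "payload": {"rows": [[-0.0008,-0.0025,0.003,0.2,-0.2,0,0.44],[0,0,0.008,0,0,0,0.44],[0,0,0.004,0,0,0,0.44],[0,0,0,0,0,0,0.44]]}}

```text
clock: 24.88
ee_pos: [0.4685, -0.226, 0.0966]
ee_rot: [0.001, 0.992, 0.129, 0.001]
wrist_force: [-0.1, -0.7, -0.4]
opening: 0.283
```

```bash
python3 ret.py
```

```text
{'clock': 24.875, 'joint_positions': [0.6652, 0.2187, -0.3345, 1.9313, 0.0853, 1.0035, 0.552], 'ee_pos': [0.4685, -0.226, 0.0966], 'ee_rot': [0.0006, 0.9916, 0.1295, 0.0005], 'wrist_force': [-0.1052, -0.7316, -0.3821], 'moment': [-0.0119, -0.0525, 0.0117], 'opening': 0.2834} 24.6558
tips 136 [-5.5 -5.4 44. ] [ 5.1  3.4 58.2] x pct [-5.46054882  4.99862688]
stand ((467.2797546386719, -225.2660369873047), (52.24172592163086, 52.11594009399414), 14.771071434020996) ((-1.133371353149414, -1.2020645141601562), (52.241703033447266, 52.113773345947266), 0.10968352109193802) 67.87567251673491
[[-0.0008, -0.0005, -0.0, 0.09, -0.06, -0.02, 0.432]]
```

View pics/ret.png

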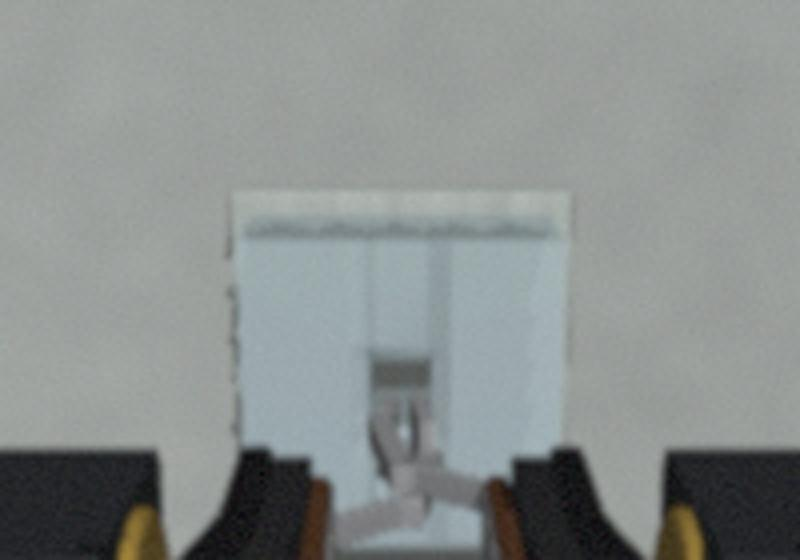

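Emit:
{"api": "send_rows", "payload": {"rows": [[-0.0008,-0.0004,0.001,0.1,0,0,0.43],[0,0,0.003,0,0,0,0.43],[0,0,0.003,0,0,0,0.43],[0,0,0.003,0,0,0,0.43],[0,0,0,0,0,0,0.43]]}}

```text
clock: 25.55
ee_pos: [0.4678, -0.226, 0.0863]
ee_rot: [-0.0, 0.992, 0.129, 0.001]
wrist_force: [-0.3, 0.4, -0.0]
opening: 0.287
```

```bash
python3 ret.py
```

```text
{'clock': 25.55, 'joint_positions': [0.6647, 0.2306, -0.3335, 1.9413, 0.089, 0.9827, 0.5496], 'ee_pos': [0.4678, -0.226, 0.0863], 'ee_rot': [-0.0001, 0.9916, 0.1294, 0.0007], 'wrist_force': [-0.2628, 0.4423, -0.0237], 'moment': [0.0481, -0.0656, -0.0241], 'opening': 0.2865} 24.9255
tips 403 [-7.8 -8.9 44. ] [ 7.8  6.  61.6] x pct [-7.72951308  7.74172525]
stand ((467.0513916015625, -224.16708374023438), (52.113670349121094, 50.28645324707031), 14.98087215423584) ((-0.4226512908935547, -1.9755783081054688), (50.28662872314453, 52.11360168457031), 89.89675903320312) 57.54170280963981
[[-0.0001, -0.0002, -0.0, 0.01, -0.09, -0.02, 0.432]]
```

View pics/ret.png

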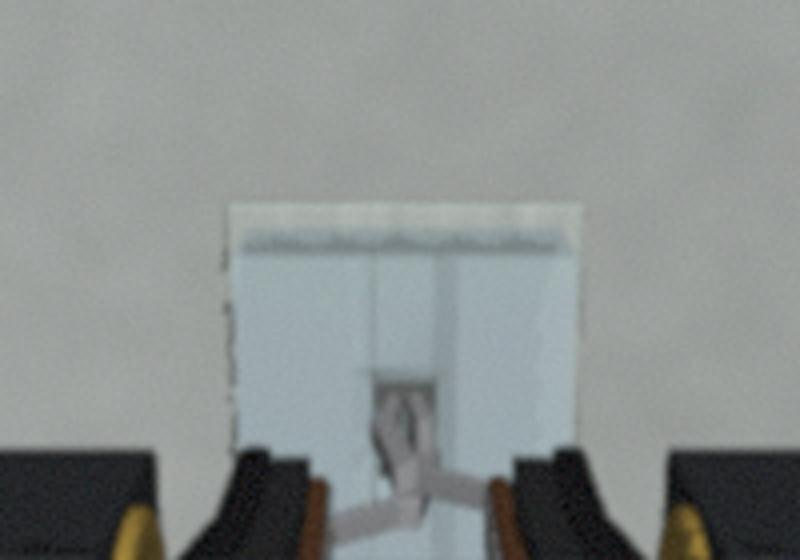

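Emit:
{"api": "send_rows", "payload": {"rows": [[-0.0001,-0.0001,0.0025,0,0,0,0.43],[0,0,0.0025,0,0,0,0.43],[0,0,0.0025,0,0,0,0.43],[0,0,0.0025,0,0,0,0.43]]}}

```text
clock: 26.1
ee_pos: [0.4679, -0.226, 0.076]
ee_rot: [0.0, 0.992, 0.129, 0.001]
wrist_force: [-0.1, 0.5, 0.2]
opening: 0.29
```

```bash
python3 ret.py
```

```text
{'clock': 26.1, 'joint_positions': [0.6625, 0.2436, -0.3322, 1.95, 0.0952, 0.9611, 0.5445], 'ee_pos': [0.4679, -0.226, 0.076], 'ee_rot': [0.0001, 0.9916, 0.1294, 0.001], 'wrist_force': [-0.1212, 0.4985, 0.1555], 'moment': [-0.025, -0.1503, 0.0148], 'opening': 0.2898} 25.212600000000002
tips 397 [-7.7 -9.  44. ] [ 7.8  6.  58. ] x pct [-7.63319762  7.70109125]
stand ((466.4881896972656, -222.0357666015625), (52.221435546875, 45.87741470336914), 15.191404342651367) ((-0.28510093688964844, -4.109203338623047), (45.87727355957031, 52.2210578918457), 89.68272399902344) 46.78283747394206
[[-0.0, -0.0002, -0.0, 0.01, -0.09, -0.02, 0.432]]
```

Emit:
{"api": "send_rows", "payload": {"rows": [[0,0,0.0025,0,0,0,0.43],[0,0,0.0025,0,0,0,0.43],[0,0,0.0025,0,0,0,0.43],[0,0,0.0015,0,0,0,0.43]]}}

```text
clock: 26.65
ee_pos: [0.4677, -0.226, 0.0661]
ee_rot: [-0.0, 0.992, 0.129, 0.001]
wrist_force: [0.1, -0.8, 0.7]
opening: 0.288
```

Emit:
{"api": "send_rows", "payload": {"rows": [[0,0,0.001,0,0,0,0.43],[0,0,0.001,0,0,0,0.43]]}}

```text
clock: 26.9
ee_pos: [0.4677, -0.226, 0.064]
ee_rot: [-0.0, 0.992, 0.129, 0.001]
wrist_force: [-0.7, -0.3, 1.1]
opening: 0.29
```

Emit:
{"api": "send_rows", "payload": {"rows": [[0,0,0.001,0,0,0,0.43]]}}

```text
clock: 27.02
ee_pos: [0.468, -0.2261, 0.0633]
ee_rot: [0.0, 0.992, 0.129, 0.001]
wrist_force: [-1.1, 0.0, 8.3]
opening: 0.289
```

Emit:
{"api": "send_rows", "payload": {"rows": [[0,0,0.001,0,0,0,0.43]]}}

```text
clock: 27.15
ee_pos: [0.4685, -0.2264, 0.0632]
ee_rot: [0.001, 0.992, 0.129, 0.001]
wrist_force: [-3.5, 0.5, 12.2]
opening: 0.289
```

Emit:
{"api": "send_rows", "payload": {"rows": [[-0.0003,0,-0.0003,0,0,0,0.43],[0,0,0,0,0,0,0.415],[0,0,0,0,0,0,0.39],[0,0,0,0,0,0,0.3],[0,0,0,0,0,0,0.15],[0,0,0,0,0,0,0],[0,0,0,0,0,0,0]]}}

```text
clock: 28.02
ee_pos: [0.4683, -0.2264, 0.0634]
ee_rot: [0.001, 0.992, 0.129, 0.001]
wrist_force: [-0.2, 0.7, 1.0]
opening: 0.486
```

```bash
python3 ret.py
```

```text
{'clock': 28.025, 'joint_positions': [0.6597, 0.2606, -0.3302, 1.9597, 0.1036, 0.9342, 0.538], 'ee_pos': [0.4683, -0.2264, 0.0634], 'ee_rot': [0.0005, 0.9916, 0.1294, 0.0015], 'wrist_force': [-0.214, 0.7169, 0.9709], 'moment': [-0.0694, -0.0821, 0.0098], 'opening': 0.4855} 42.2385
tips 85 [-6.  -4.1 44.1] [ 4.   4.8 59.6] x pct [-5.86351641  4.03860297]
stand ((465.7715148925781, -219.43182373046875), (52.2302131652832, 40.56416320800781), 14.813942909240723) ((-0.8373432159423828, -7.435522079467773), (52.229339599609375, 40.562068939208984), 0.058167751878499985) 34.53935086136923
[[-0.0005, -0.0007, -0.0, 0.09, -0.16, -0.03, 0.432]]
```

View pics/ret.png

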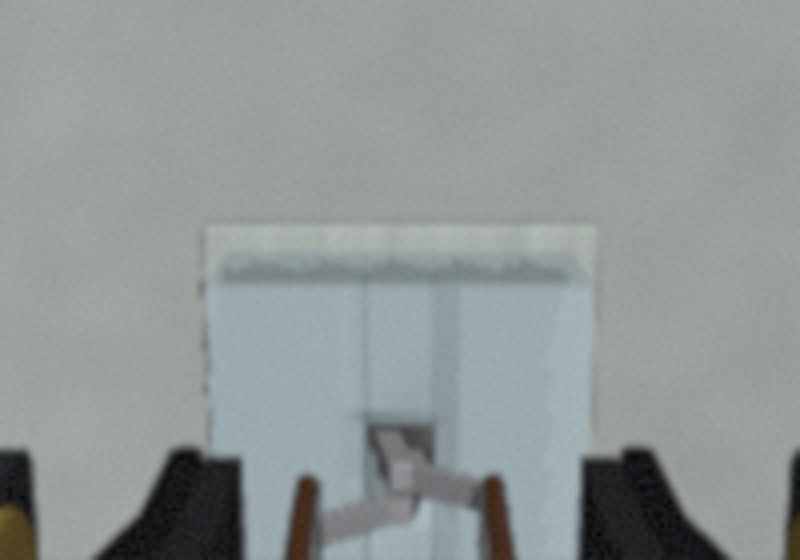

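Fingers are clear of both grips. Retreating straight up.

Emit:
{"api": "send_rows", "payload": {"rows": [[0,0,-0.01,0,0,0,0],[0,0,-0.02,0,0,0,0],[0,0,-0.03,0,0,0,0],[0,0,-0.04,0,0,0,0],[0,0,-0.04,0,0,0,0],[0,0.02,-0.02,0,0,0,-0.5],[0,0.02,0,0,0,0,-1],[0,0,0,0,0,0,-1],[0,0,0,0,0,0,-1]]}}

```text
clock: 29.2
ee_pos: [0.4779, -0.265, 0.231]
ee_rot: [0.0, 0.992, 0.13, 0.002]
wrist_force: [-0.9, 0.6, 0.1]
opening: 0.871
```

```bash
python3 - <<'E'
from tgt import *
print(st())
d=cam('wrist');save(d,'end_w.png');C=cloud(d).reshape(-1,3)
m=(abs(C[:,0]-.4675)<.035)&(abs(C[:,1]+.2256)<.035)
for lo,hi in ((.075,.09),(.09,.1),(.1,.12)):
    q=C[m&(C[:,2]>lo)&(C[:,2]<hi)]
    if len(q):print(lo,len(q),q.mean(0).round(4),q[:,2].max().round(4),cv2.minAreaRect((q[:,:2]*1000).astype(np.float32)))
for n in('side','scene'):
    d=cam(n);save(d,f'end_{n}.png')
    C=cloud(d).reshape(-1,3); k=(abs(C[:,0]-.48)<.012)&(abs(C[:,1]-.229)<.03)&(C[:,2]>.095);print(n,np.histogram(C[k,2],np.arange(.095,.125,.003)))
    u,v=proj(d,[[*slot,.09]])[0].astype(int)
    c=cv2.resize(d['pixels'][max(v-50,0):v+50,u-60:u+60],None,fx=5,fy=5,interpolation=cv2.INTER_CUBIC)
    cv2.imwrite(f'pics/e_{n}.png',c[:,:,::-1])
E
```

```text
{'clock': 29.2, 'joint_positions': [0.7085, 0.1449, -0.3114, 1.7198, 0.0449, 1.2808, 0.6483], 'ee_pos': [0.4779, -0.265, 0.231], 'ee_rot': [0.0003, 0.9915, 0.13, 0.0017], 'wrist_force': [-0.9359, 0.638, 0.066], 'moment': [0.0286, -0.1295, -0.0272], 'opening': 0.8708}
0.075 158 [ 0.4668 -0.2258  0.0818] 0.0899 ((467.5615539550781, -225.97354125976562), (25.98540496826172, 11.081377983093262), 14.74827766418457)
0.09 78 [ 0.4675 -0.2259  0.0952] 0.1 ((467.52484130859375, -225.8687286376953), (14.867729187011719, 8.987055778503418), 14.61955451965332)
0.1 140 [ 0.4672 -0.2254  0.1083] 0.1125 ((467.0509338378906, -225.62693786621094), (8.77192497253418, 9.695006370544434), 14.496201515197754)
side (array([ 22,  82, 124,  11,   7,   7,  17,   8,   0]), array([0.095, 0.098, 0.101, 0.104, 0.107, 0.11 , 0.113, 0.116, 0.119,
       0.122]))
scene (array([18, 66, 78, 12,  9,  6, 10,  4,  0]), array([0.095, 0.098, 0.101, 0.104, 0.107, 0.11 , 0.113, 0.116, 0.119,
       0.122]))
```

View pics/end_w.png

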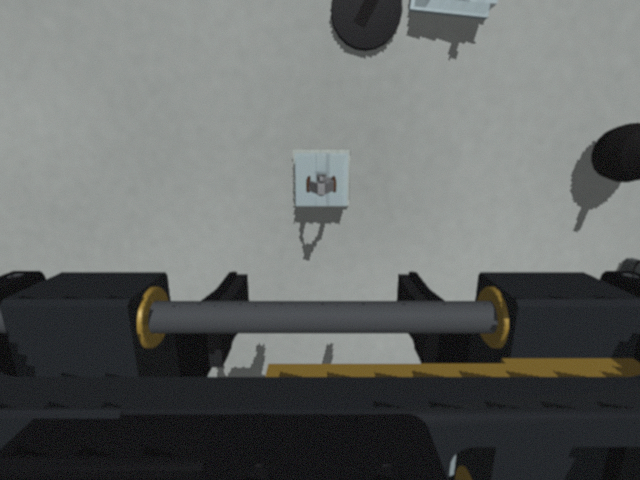

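View pics/end_scene.png

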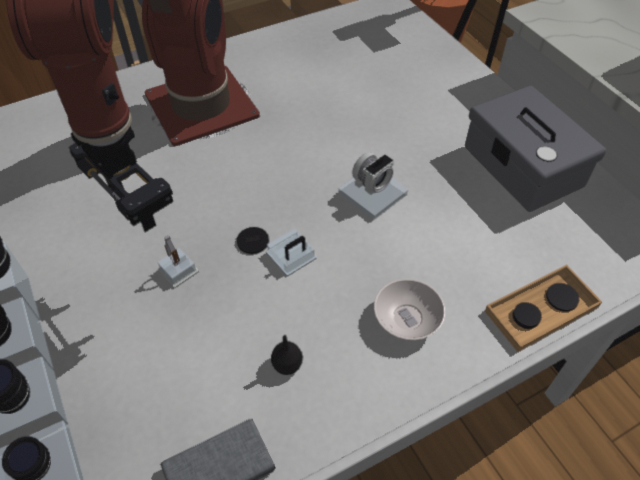

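View pics/e_side.png

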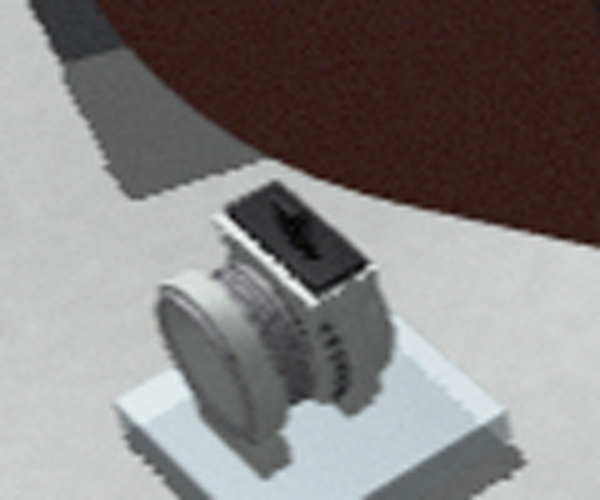

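```bash
python3 -c "
from cell import sign_off
print(sign_off())"
```

```text
the job is handed in; nothing more can be done
None
```

I handed the job in at about 29 s. The filter is in the adapter and the tweezers are back in their stand; no verdict was reported.

**What I did:** I took the tweezers from the stand, clipped them on the filter's tab and drew the filter out of the rack. I lined it up over the adapter slot with the wrist camera and pressed it down in small steps. Then I released it, stood the tweezers back and backed the gripper off.

**Filter:** The cap sits on the rim, with its top measured about 4 mm above the rim, which is the cap's own thickness. It was still so in the side and scene cameras after I let go. Pressing force was about 3 N through the spring zone and about 8.6 N at the final stop. The readings carry no separate signature of the click, so I inferred it from the depth and the stop.

**Tweezers:** They stand upright, with the tail at about 112 mm as at the start and in line with the stand. Touching the slot floor pressed about 12 N for a moment.

**Other checks:**
- **Way round:** I could not see the beads. I took the filter to be the right way round from how it stood in the rack, and it did go fully down.
- **Sideways touch on release:** When the tips opened, the arm had drifted about 1.3 mm. The wrist read about 2 N sideways and 2 N on the cap. I re-centred before lifting, and the filter stayed seated.
- **Bystanders:** Nothing else looked moved in the last scene picture.

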